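# Tighten the anchor nut between the ribs of a rack post shoe

## Robot

A 7-joint arm with a two-finger parallel gripper is mounted at the origin on the work surface. World frame = base frame: x ahead of the robot, y to its left, z up, the work surface at z = 0. Lengths are in m, angles in degrees, forces in N, time in s.
With the tool pointing down it reaches from about 0.35 to 0.9 m from the base axis. Payload 19.9 kg.
Tool frame: the origin (TCP) lies midway between the tips of the shut fingers; the grasp point (between the pads) lies 19 mm behind it; z points along the fingers, y is the direction in which the jaws open and shut (so a half turn about z gives the same grasp; the last joint's range is limited). The gripper opens to 94 mm and grips with 3 to 60 N. Pads are 16 mm wide; open, the fingers measure 119 mm over their backs; the gripper's body (75 mm by 177 mm) begins 78 mm behind the grasp point.
Start: joints at [-77.779, 23.915, -0.59, 92.452, 0.269, 63.638, -3.037], TCP at [0.158, 0.605, 0.179] pointing down, gripper open.
Joint ranges: [-161.28, 161.28], [-22.2, 115.67], [-73.04, 71.86], [3.21, 147.25], [-68.34, 248.33], [10.77, 114.83], [-161.83, 161.83]. Speed limits (degrees/s): [108.29, 108.29, 136.94, 136.94, 172.46, 172.46, 172.46].

## Interface

Orientations are given as [roll, pitch, yaw] about the fixed x, y, z axes, in that order (R = Rz(yaw) Ry(pitch) Rx(roll)).
In Python, from plant import sense, imaging, env gives the robot as it stands.
- The arm moves only by the tool send_rows, never from a script. Its argument "targets" is a list of rows, each an object with "delta_rot": the turn, a rotation vector about the tool's x, y, z in rad, a list of three; "translation": the shift along the tool's x, y, z in mm, a list of three; "claw": the opening, from 0 (shut) to 1 (fully open). In form: [{"delta_rot": [rx, ry, rz], "translation": [x, y, z], "claw": claw}, ...]. A call has exactly 8 rows; each row shifts and turns the pose as measured when the row begins, along the tool's axes as they then stand; what a row does not reach is not made up. A row lasts 1/12 s, in which the tool goes at most 41.7 mm and 7.16 degrees, less where a joint would pass 70% of its speed; a pose out of reach is approached as far as the arm can. A call is refused whole if a number of a shift passes 41.7 or a number of a turn 0.125, either way. A call with a gripper value outside its range is refused whole. The fingers move at their own pace and stop on an object; "force" is the grip in N (left out, the last holds). Time passes only in rows, so rows that do not move let the fingers close, or fill a call up. It gives the time, the measured TCP pose, the force and the opening at its end, in the units of the state.
- sense(): the state, without advancing time (a new reading comes with each control period).
- imaging.camera(name): name is "scene" or "top"; returns the picture (420x560x3 uint8, red, green, blue); there is no depth.
- imaging.calibration(name): a dict with "K" (3x3 intrinsics, pixels), "rvec" (rotation vector, rad) and "tvec" (3), from world to camera coordinates, as OpenCV has them. Camera axes: x right, y down, z forward; pixel columns grow to the right and rows downward; lengths in m; the calibration is good to about 2 mm. A picture is of the moment at which its call begins. calibration takes no time and is no camera call.
- env.finish_job(): hands the job in, once; it reports no verdict.
The state is a dict: "t": time; "joint_pos": joint angles; "qd": joint speeds; "joint_torque": joint torques, N m; "ee_pos": TCP position; "eef_rot": TCP orientation; "ft_force": force on the tool from outside, world axes, zero at the start; "moment": the same for the moment, N m; "width": finger opening in m.
Only numpy, scipy, OpenCV 4.12 (cv2) and the standard library are available. Lean on these libraries where they do the work, as an engineer would, in place of code of your own. Each camera call takes 0.05 s, during which the arm holds its last target.

## Task

The anchor nut in the blue shoe of the rack post is only finger-tight: turn it clockwise with the big end of the ring spanner, in short strokes between the two ribs, lifting and reseating the ring for each, until it comes up hard, and tighten it there to about 1.5 N m, never over 2. Do not force the spanner against the ribs, and keep the fingers off the shoe. Then lay the spanner flat on the bench clear of the shoe without dropping it, and leave the pots and the tray where they are.

Things in the scene. Friction and masses are not known exactly. Their poses are not given: they have to be found in the camera images.
- shoe: Blue steel foot of a rack post, fixed to the bench. Origin on the anchor stud's axis at bench level; z up; x points from the stud to the post. Base plate 8 mm thick, x -54 to +128 mm, y -70 to +70. Open-topped post socket 80 x 108 mm, 100 mm tall, near face at x = +42 mm. The vertical 20 mm stud ends 40 mm above the bench, 13 mm above the nut.
- ribs: The shoe's two upright ribs, in the shoe's frame: 6 mm plates along x, inner faces at y = +48 and -48 mm, from the post (x = +42, 90 mm tall) out to x = -46 mm (70 mm tall). The nut sits midway. A spanner seated on the nut points its handle out along the shoe's -x; it can swing 40 degrees to either side before it meets the rib ends.
- nut_top (a point): Centre of the nut's top, 27 mm above the bench; this frame turns with the nut. Steel hexagon nut, 30 mm across flats, 34.6 mm across corners, 16 mm tall, top edge bevelled 2 mm, on a washer (37 mm wide) whose top is 11 mm above the bench. A corner of the hexagon points along this frame's x, the others follow every 60 degrees.
- nut (a joint): Turn of the nut in rad, growing clockwise seen from above (tightening). It starts between 0.05 and 0.4, turns with about 0.5 N m (5 N at the middle of the handle), stays where it is left and comes up hard somewhere from 2.2 to 2.6; from there the torque rises. Tighten to about 1.5 N m (15 N there); over 2 N m is too much. At 0 the nut's x is along the shoe's x. Nut, stud and rings are oiled.
- spanner: Steel deep-offset double ring spanner, 251 mm long, about 0.45 kg, lying on its two rings. Origin in the middle of its length, level with the rings' underside; z up; x along the handle to the big ring. Ring centres at x = +105 mm (big, 46 mm outside) and -105 mm (small, 37 mm outside, too small for the nut); rings 14 mm tall.
- spanner_ring (a point): Centre of the big ring's through hole at its underside; axes as the spanner's. Six-sided hole, 31.5 mm across flats, two of its flats square to x: it goes over the nut when the spanner's x is 30 degrees (plus any multiple of 60) from the nut's x. Seated, it has about 5 degrees of play each way; it rests on the washer when right down.
- spanner_grip (a point): Middle of the handle, 36 mm above the rings' underside, a good place to grip. The handle is straight for 120 mm, 14 mm wide and 18 mm tall.
- pot_pink: Loose pink glazed pot, 136 mm wide, 100 mm tall; origin under its centre. Leave alone.
- pot_blue: Loose light blue glazed pot, 124 mm wide, 92 mm tall; origin under its centre. Leave alone.
- tray: Loose grey parts tray, 130 x 100 mm, 32 mm tall, with spare washers and nuts; origin under its centre. Leave alone.
Things that resemble listed ones, but are neither listed nor needed, are in the scene too. What is shaped like the shoe but green or yellow is not meant.

How it is judged:
By the outcome, as a careful person would: the job done as asked, in the order asked, and still so for the second after the job is handed in, with the robot touching nothing.
It also fails if it takes over 72 s, if anything falls off the work surface, if the arm or the gripper's body presses on something with over 40 N, if the wrist force passes 120 N, or if a joint passes its speed limit or range.

## Working session

There is one attempt and no reset: what is moved stays moved. The work goes in short steps, Python scripts to look and compute and a tool call to move; the robot and the scene stay as the last step left them, time stands still between calls to the robot, and variables do not carry over. Pictures are saved under pics/ and viewed, and the job is handed in when it is done.

Besides the shell and the picture viewer there is one more tool, called after ">>>" as name(argument=value, ...) on one line, values as JSON. send_rows: Moves the arm, as the interface text tells. Its arguments: {"type":"object","properties":{"targets":{"type":"array"},"force":{"type":"number"}},"required":["targets"]}

```bash
ls; mkdir -p pics
python3 - <<'E'
from plant import sense, imaging, env
import cv2,numpy as np
s=sense();print(s)
for n in ("scene","top"):
    im=imaging.camera(n);cv2.imwrite(f"pics/{n}0.png",im[:,:,::-1])
    c=imaging.calibration(n);print(n,c)
    R=cv2.Rodrigues(np.array(c['rvec'],float))[0];print(-R.T@np.array(c['tvec']).ravel())
E
```

```text
pics
{'t': 0.0, 'joint_pos': array([-77.78100851,  23.94849526,  -0.59145301,  92.48566072,
         0.2691652 ,  63.63720802,  -3.03581928]), 'qd': array([-0.01960362,  0.05842466,  0.02163093,  0.02276035, -0.00688083,
        0.07777702, -0.01798482]), 'joint_torque': array([ 3.15387442e-04, -8.51256180e+01,  6.38810880e-01, -4.25987613e+01,
       -4.88308165e-02,  1.86626025e-02,  1.33171361e-04]), 'ee_pos': array([0.1574084 , 0.60443031, 0.17821924]), 'eef_rot': array([-1.79930167e+02,  4.65442257e-03,  1.65405549e+02]), 'ft_force': array([0.6021604 , 0.33833431, 0.40073034]), 'moment': array([0.02484323, 0.02890004, 0.05242482]), 'width': 0.09399568932109606}
scene {'K': array([[422.13686184,   0.        , 286.29725216],
       [  0.        , 422.13686184, 212.99024127],
       [  0.        ,   0.        ,   1.        ]]), 'rvec': array([ 2.20013058,  1.25015639, -0.44798476]), 'tvec': array([-0.29364206, -0.27786822,  1.70428174])}
[ 1.25298674 -0.38321011  1.16240565]
top {'K': array([[523.4145395 ,   0.        , 284.96986892],
       [  0.        , 523.4145395 , 207.54829097],
       [  0.        ,   0.        ,   1.        ]]), 'rvec': array([ 2.20877865, -2.15776705,  0.06284209]), 'tvec': array([0.03799886, 0.4945955 , 1.72579317])}
[0.37825483 0.03287434 1.75507073]
```

View pics/scene0.png

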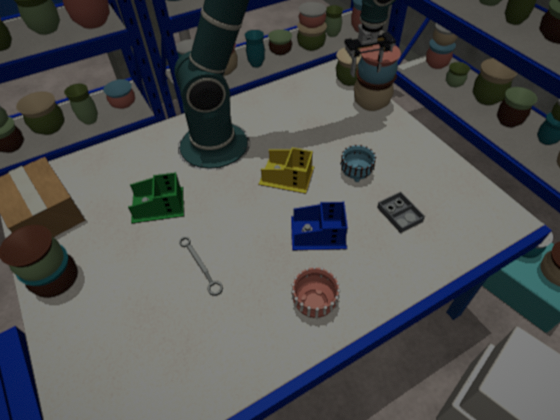

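View pics/top0.png

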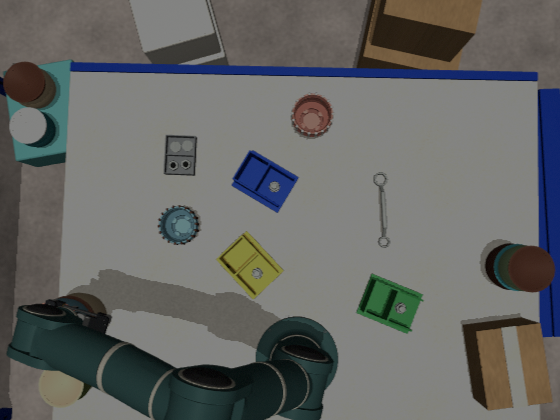

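The top view shows the blue shoe at about (265,182) with its stud at (275,187). The green one at (390,303) and the yellow one at (250,265) are decoys. The spanner runs from (380,180) to (384,241).

```bash
cat > h.py <<'E'
from plant import sense, imaging, env
import cv2,numpy as np
from scipy.spatial.transform import Rotation as Ro
def cal(n):
    c=imaging.calibration(n);return c['K'],np.array(c['rvec'],float),np.array(c['tvec'],float)
def back(n,px,z):
    K,r,t=cal(n);R=cv2.Rodrigues(r)[0];C=-R.T@t
    d=R.T@np.linalg.inv(K)@np.array([px[0],px[1],1.]);return C+d*(z-C[2])/d[2]
def proj(n,P):
    K,r,t=cal(n);return cv2.projectPoints(np.array(P,float).reshape(-1,1,3),r,t,K,None)[0].reshape(-1,2)
def crop(im,x0,y0,w,h,f,name):
    c=im[y0:y0+h,x0:x0+w,::-1];cv2.imwrite(name,cv2.resize(c,None,fx=f,fy=f,interpolation=cv2.INTER_CUBIC))
E
python3 - <<'E'
import cv2
from h import crop
t=cv2.imread('pics/top0.png')[:,:,::-1];s=cv2.imread('pics/scene0.png')[:,:,::-1]
crop(t,225,140,80,80,7,'pics/c1.png')
crop(t,340,165,80,90,6,'pics/c2.png')
crop(s,280,190,80,70,8,'pics/c3.png')
crop(s,170,225,70,80,7,'pics/c4.png')
E
```

```text
(no output)
```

View pics/c1.png

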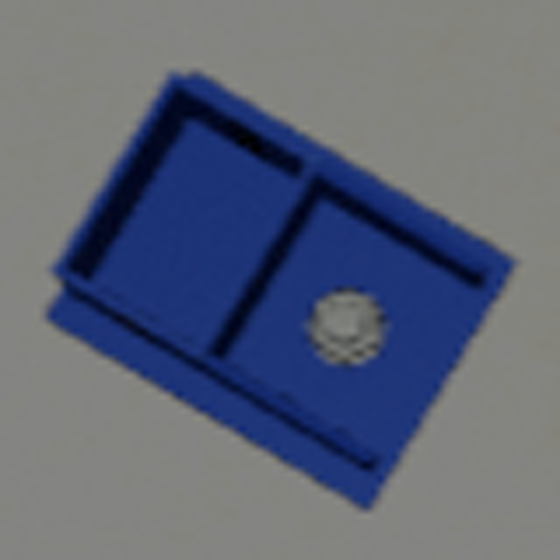

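View pics/c2.png

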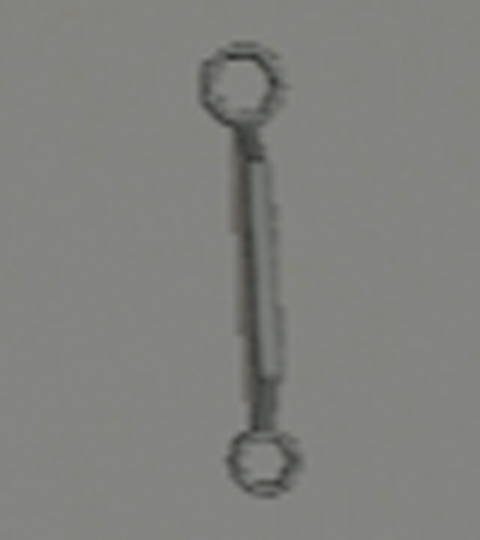

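View pics/c3.png

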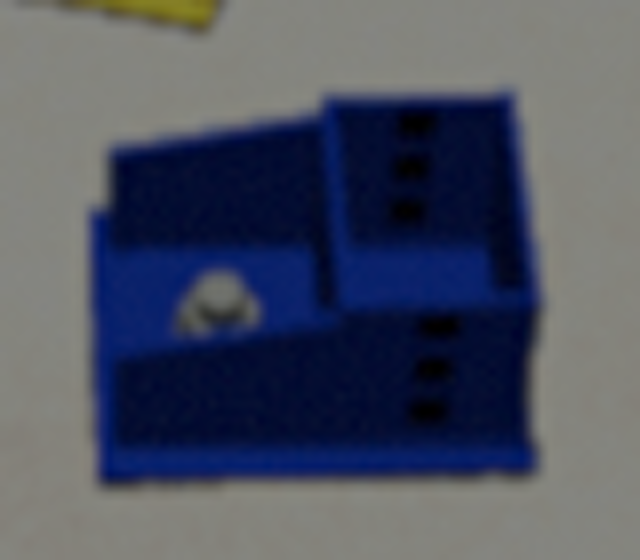

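View pics/c4.png

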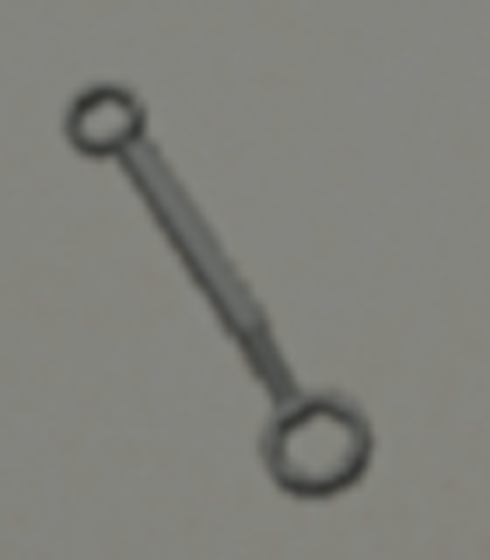

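```bash
cat > fit.py <<'E'
from h import *
from scipy.optimize import minimize
S=8
def boxpts(x0,x1,y0,y1,z0,z1):
    return np.array([[x,y,z] for x in (x0,x1) for y in (y0,y1) for z in (z0,z1)])
parts=[boxpts(-.054,.128,-.07,.07,0,.008),boxpts(.042,.122,-.054,.054,0,.1)]
for s in (1,-1):
    parts.append(np.array([[x,y,z] for y in (s*.048,s*.054) for (x,z) in ((.042,0),(.042,.09),(-.046,0),(-.046,.07))]))
def tf(P,p):
    c,s=np.cos(p[2]),np.sin(p[2]);P=np.asarray(P)
    return np.c_[P[:,0]*c-P[:,1]*s+p[0],P[:,0]*s+P[:,1]*c+p[1],P[:,2]]
def render(n,p,roi):
    x0,y0,w,h=roi;m=np.zeros((h*S,w*S),np.uint8)
    for q in parts:
        uv=proj(n,tf(q,p));uv=((uv-[x0,y0]+.5)*S-.5)
        cv2.fillConvexPoly(m,np.round(cv2.convexHull(uv.astype(np.float32))*16).astype(np.int32),255,shift=4)
    return cv2.resize(m,(w,h),interpolation=cv2.INTER_AREA)/255.
rois={'top':(225,140,80,80),'scene':(280,190,80,70)}
def soft(im,roi):
    x0,y0,w,h=roi;c=im[y0:y0+h,x0:x0+w].astype(float)
    # red channel: bench bright, blue dark in red
    r=c[:,:,0];bg=np.median(r[:6]);return np.clip((bg-r)/(bg-30),0,1),c
def main(names,ims):
    tgt={}
    for n in names:
        m,c=soft(ims[n],rois[n])
        blue=((c[:,:,2]-c[:,:,0])>25).astype(np.uint8)
        blue=cv2.morphologyEx(blue,cv2.MORPH_CLOSE,np.ones((9,9)));tgt[n]=blue
    f=lambda p:sum(((render(n,p,rois[n])-tgt[n])**2).sum() for n in names)
    best=None
    for x0 in ([.45,.06,1.06],[.455,.065,1.04]):
        r=minimize(f,x0,method='Nelder-Mead',options=dict(initial_simplex=np.array(x0)+np.array([[0,0,0],[.01,0,0],[0,.01,0],[0,0,.06]]),xatol=1e-5,fatol=.01))
        if best is None or r.fun<best.fun:best=r
    return best
if __name__=='__main__':
    ims={n:cv2.imread(f'pics/{n}0.png')[:,:,::-1] for n in ('top','scene')}
    for names in (('top',),('scene',),('top','scene')):
        b=main(names,ims);print(names,b.x[:2],np.degrees(b.x[2]),b.fun)
    p=b.x
    for px,z in (((274.6,186.2),.03),):print('nut blob top',back('top',px,z))
    t=ims['top'];
    print('pred stud top px',proj('top',[[p[0],p[1],.04],[p[0],p[1],.027]]),proj('scene',[[p[0],p[1],.04]]))
    # spanner rings
    for n,b_,s_ in (('top',(380,179.3),(383.8,241.3)),('scene',(170+318/7,225+447/7),(170+105/7,225+121/7))):
        B=back(n,b_,.009);Sm=back(n,s_,.009);d=B-Sm
        print(n,'big',B,'small',Sm,'len',np.linalg.norm(d),'yaw',np.degrees(np.arctan2(d[1],d[0])),'mid',(B+Sm)/2)
E
python3 fit.py
```

```text
('top',) [0.5639682 0.0883678] 60.3897105008122 20.28261437908497
('scene',) [0.56387591 0.08832064] 59.19037945510891 65.42800461361014Traceback (most recent call last):
  File "fit.py", line 38, in <module>
    b=main(names,ims);print(names,b.x[:2],np.degrees(b.x[2]),b.fun)
  File "fit.py", line 32, in main
    r=minimize(f,x0,method='Nelder-Mead',options=dict(initial_simplex=np.array(x0)+np.array([[0,0,0],[.01,0,0],[0,.01,0],[0,0,.06]]),xatol=1e-5,fatol=.01))
    res = _minimize_neldermead(fun, x0, args, callback, bounds=bounds,
                               **options)
    fxe = func(xe)
    fx = function(np.copy(x), *(wrapper_args + args))
  File "fit.py", line 29, in <lambda>
    f=lambda p:sum(((render(n,p,rois[n])-tgt[n])**2).sum() for n in names)
               ~~~^^^^^^^^^^^^^^^^^^^^^^^^^^^^^^^^^^^^^^^^^^^^^^^^^^^^^^^^
  File "fit.py", line 29, in <genexpr>
    f=lambda p:sum(((render(n,p,rois[n])-tgt[n])**2).sum() for n in names)
                     ~~~~~~^^^^^^^^^^^^^
  File "fit.py", line 15, in render
    uv=proj(n,tf(q,p));uv=((uv-[x0,y0]+.5)*S-.5)
  File "h.py", line 10, in proj
    K,r,t=cal(n);return cv2.projectPoints(np.array(P,float).reshape(-1,1,3),r,t,K,None)[0].reshape(-1,2)
          ~~~^^^
  File "h.py", line 5, in cal
    c=imaging.calibration(n);return c['K'],np.array(c['rvec'],float),np.array(c['tvec'],float)
ValueError: time passes only in moves, steps and waits
```

```bash
python3 - <<'E'
from plant import imaging
import pickle
try:
    pickle.dump({n:imaging.calibration(n) for n in('top','scene')},open('cal.pkl','wb'));print('ok')
except Exception as e: print('ERR',e)
E
python3 - <<'E'
s=open('h.py').read()
s=s.replace("    c=imaging.calibration(n);return","    c=CAL[n];return").replace("def cal","import pickle\nCAL=pickle.load(open('cal.pkl','rb'))\ndef cal")
open('h.py','w').write(s)
E
python3 fit.py
```

```text
ok
('top',) [0.5639682 0.0883678] 60.3897105008122 20.28261437908497
('scene',) [0.56387591 0.08832064] 59.19037945510891 65.42800461361014
('top', 'scene') [0.56402898 0.08835344] 60.191885117582494 90.67901576316801
nut blob top [0.5627472  0.08543346 0.03      ]
pred stud top px [[273.63930232 185.46768314]
 [273.75531887 185.89263036]] [[307.06854301 225.32317164]]
top big [ 0.59625996 -0.2664716   0.009     ] small [ 0.38925271 -0.28148532  0.009     ] len 0.20755098701879135 yaw 4.148257994866984 mid [ 0.49275634 -0.27397846  0.009     ]
scene big [ 0.60499222 -0.26748956  0.009     ] small [ 0.39578575 -0.28204543  0.009     ] len 0.20971223286794433 yaw 3.980032238554828 mid [ 0.50038899 -0.2747675   0.009     ]
```

```bash
cat > plan.py <<'E'
from h import *
def planrows(pose, targets, claw):
    """pose=(x,y,z,yawdeg); targets list of (x,y,z,yaw) one per row; tool pointing down"""
    x,y,z,w=pose;out=[]
    for (X,Y,Z,W) in targets:
        a=np.radians(w);d=np.array([X-x,Y-y,Z-z])*1000
        tx=d[0]*np.cos(a)+d[1]*np.sin(a);ty=d[0]*np.sin(a)-d[1]*np.cos(a);tz=-d[2]
        dw=(W-w+180)%360-180;rz=-np.radians(dw)
        tr=[round(v,1) for v in (tx,ty,tz)];rz=round(rz,3)
        out.append((rz,tr))
        x+=(tr[0]*np.cos(a)+tr[1]*np.sin(a))/1000;y+=(tr[0]*np.sin(a)-tr[1]*np.cos(a))/1000;z-=tr[2]/1000;w-=np.degrees(rz)
    for rz,tr in out:print(rz,tr)
    print('end',round(x,4),round(y,4),round(z,4),round(w,2))
def cur():
    s=sense();p=s['ee_pos'];r=s['eef_rot']
    print('t',round(s['t'],2),'tcp',np.round(p*1000,1),'rpy',np.round(r,2),'F',np.round(s['ft_force'],1),'M',np.round(s['moment'],2),'w',round(s['width']*1000,1))
    return (*p,r[2]),s
def polar(p,q,n,i0=0,i1=None):
    r0,a0=np.hypot(p[0],p[1]),np.arctan2(p[1],p[0]);r1,a1=np.hypot(q[0],q[1]),np.arctan2(q[1],q[0])
    dw=(q[3]-p[3]+180)%360-180
    T=[]
    for i in range(1,n+1):
        f=i/n;r=r0+(r1-r0)*f;a=a0+(a1-a0)*f
        T.append((r*np.cos(a),r*np.sin(a),p[2]+(q[2]-p[2])*f,p[3]+dw*f))
    return T
E
python3 - <<'E'
from plan import *
for z in (.007,.012):
  for n,b_,s_ in (('top',(379.9,178.4),(383.75,241.75)),('scene',(215.0,288.4),(184.6,241.9))):
    B=back(n,b_,z);Sm=back(n,s_,z);d=B-Sm
    print(n,z,'len',np.linalg.norm(d),'yaw',np.degrees(np.arctan2(d[1],d[0])),'mid',(B+Sm)/2)
p,s=cur()
T=polar(p,(.496,-.274,.13,4.0),32)
planrows(p,T[:8],1)
E
```

```text
top 0.007 len 0.21232044208380296 yaw 4.119260489966803 mid [ 0.49365296 -0.27407013  0.007     ]
scene 0.007 len 0.21011338599689128 yaw 4.000965044703294 mid [ 0.49696364 -0.27509326  0.007     ]
top 0.012 len 0.21171314273698064 yaw 4.119260489966811 mid [ 0.49332289 -0.27319218  0.012     ]
scene 0.012 len 0.209204123585758 yaw 4.0009650447032845 mid [ 0.50023532 -0.27556113  0.012     ]
t 0.1 tcp [157.5 604.5 178.3] rpy [-179.94    0.    165.4 ] F [0.5 0.3 0.1] M [0.02 0.01 0.  ] w 94.0
0.088 [np.float64(-35.4), np.float64(-2.8), np.float64(1.5)]
0.088 [np.float64(-35.4), np.float64(-1.7), np.float64(1.5)]
0.088 [np.float64(-35.3), np.float64(-0.7), np.float64(1.5)]
0.088 [np.float64(-35.2), np.float64(0.5), np.float64(1.5)]
0.088 [np.float64(-35.1), np.float64(1.6), np.float64(1.5)]
0.088 [np.float64(-34.9), np.float64(2.6), np.float64(1.6)]
0.088 [np.float64(-34.8), np.float64(3.7), np.float64(1.5)]
0.088 [np.float64(-34.4), np.float64(4.8), np.float64(1.5)]
end 0.3977 0.4628 0.1662 125.07
```

What could be mistaken for the targets, in top-view pixels:
- **Shoes:** blue (265,182), yellow (250,265) and green (390,303). I take blue; crop c1 shows it with its nut at (273.7,186.4).
- **Spanner:** there is only one. Its big ring is at (380,178) and its small ring at (384,242), confirmed in crop c2.

Now I'll reach for the spanner.

>>> send_rows(targets=[{"delta_rot": [0, 0, 0.09], "translation": [-35, -3, 1.5], "claw": 1}, {"delta_rot": [0, 0, 0.09], "translation": [-35, -2, 1.5], "claw": 1}, {"delta_rot": [0, 0, 0.09], "translation": [-35, -1, 1.5], "claw": 1}, {"delta_rot": [0, 0, 0.09], "translation": [-35, 0, 1.5], "claw": 1}, {"delta_rot": [0, 0, 0.09], "translation": [-35, 1.5, 1.5], "claw": 1}, {"delta_rot": [0, 0, 0.09], "translation": [-35, 2.5, 1.5], "claw": 1}, {"delta_rot": [0, 0, 0.09], "translation": [-35, 3.5, 1.5], "claw": 1}, {"delta_rot": [0, 0, 0.09], "translation": [-35, 5, 1.5], "claw": 1}])

```text
t: 0.77
ee_pos: [0.3948, 0.4568, 0.1626]
eef_rot: [-179.7, -0.0, 123.3]
ft_force: [0.7, 0.6, 1.0]
width: 0.094
```

Run:
```python
from plan import *
p,s=cur()
T=polar(p,(.495,-.274,.12,4.1),24)
planrows(p,T[:8],1)
```

```text
t 0.77 tcp [394.8 456.8 162.6] rpy [-1.7966e+02 -4.0000e-02  1.2330e+02] F [0.7 0.6 1. ] M [-0.04  0.03  0.01] w 94.0
0.087 [np.float64(-33.6), np.float64(6.9), np.float64(1.8)]
0.086 [np.float64(-33.3), np.float64(7.9), np.float64(1.8)]
0.087 [np.float64(-32.9), np.float64(8.8), np.float64(1.7)]
0.087 [np.float64(-32.6), np.float64(9.8), np.float64(1.8)]
0.086 [np.float64(-32.2), np.float64(10.7), np.float64(1.8)]
0.087 [np.float64(-31.8), np.float64(11.6), np.float64(1.8)]
0.087 [np.float64(-31.3), np.float64(12.6), np.float64(1.7)]
0.087 [np.float64(-30.9), np.float64(13.4), np.float64(1.8)]
end 0.5436 0.2321 0.1484 83.54
```

>>> send_rows(targets=[{"delta_rot": [0, 0, 0.087], "translation": [-33.5, 7, 1], "claw": 1}, {"delta_rot": [0, 0, 0.087], "translation": [-33.5, 8, 1], "claw": 1}, {"delta_rot": [0, 0, 0.087], "translation": [-33, 9, 1], "claw": 1}, {"delta_rot": [0, 0, 0.087], "translation": [-32.5, 10, 1], "claw": 1}, {"delta_rot": [0, 0, 0.087], "translation": [-32, 10.5, 1], "claw": 1}, {"delta_rot": [0, 0, 0.087], "translation": [-32, 11.5, 1], "claw": 1}, {"delta_rot": [0, 0, 0.087], "translation": [-31.5, 12.5, 1], "claw": 1}, {"delta_rot": [0, 0, 0.087], "translation": [-31, 13.5, 1], "claw": 1}])

```text
t: 1.43
ee_pos: [0.5466, 0.2171, 0.1521]
eef_rot: [-179.6, 0.4, 81.3]
ft_force: [1.2, 0.3, 0.6]
width: 0.094
```

Run:
```python
from plan import *
p,s=cur()
T=polar(p,(.495,-.274,.12,4.1),16)
planrows(p,T[:16],1)
```

```text
t 1.43 tcp [546.6 217.1 152.1] rpy [-179.63    0.35   81.33] F [1.2 0.3 0.6] M [-0.04  0.06  0.04] w 94.0
0.084 [np.float64(-29.1), np.float64(14.4), np.float64(2.0)]
0.084 [np.float64(-28.6), np.float64(15.2), np.float64(2.0)]
0.085 [np.float64(-28.1), np.float64(15.9), np.float64(2.0)]
0.084 [np.float64(-27.6), np.float64(16.7), np.float64(2.0)]
0.084 [np.float64(-27.0), np.float64(17.5), np.float64(2.0)]
0.084 [np.float64(-26.4), np.float64(18.2), np.float64(2.0)]
0.085 [np.float64(-25.8), np.float64(18.9), np.float64(2.0)]
0.084 [np.float64(-25.2), np.float64(19.7), np.float64(2.0)]
0.084 [np.float64(-24.6), np.float64(20.2), np.float64(2.0)]
0.084 [np.float64(-23.9), np.float64(21.0), np.float64(2.0)]
0.085 [np.float64(-23.3), np.float64(21.5), np.float64(2.0)]
0.084 [np.float64(-22.5), np.float64(22.2), np.float64(2.1)]
0.084 [np.float64(-21.9), np.float64(22.7), np.float64(2.0)]
0.084 [np.float64(-21.1), np.float64(23.4), np.float64(2.0)]
0.085 [np.float64(-20.4), np.float64(23.8), np.float64(2.0)]
0.084 [np.float64(-19.7), np.float64(24.4), np.float64(2.0)]
end 0.495 -0.274 0.12 4.1
```

>>> send_rows(targets=[{"delta_rot": [0, 0, 0.083], "translation": [-29, 14.5, 1.5], "claw": 1}, {"delta_rot": [0, 0, 0.083], "translation": [-28.5, 15, 1.5], "claw": 1}, {"delta_rot": [0, 0, 0.083], "translation": [-28, 16, 1.5], "claw": 1}, {"delta_rot": [0, 0, 0.083], "translation": [-27.5, 16.5, 1.5], "claw": 1}, {"delta_rot": [0, 0, 0.083], "translation": [-27, 17.5, 1.5], "claw": 1}, {"delta_rot": [0, 0, 0.083], "translation": [-26.5, 18, 1.5], "claw": 1}, {"delta_rot": [0, 0, 0.083], "translation": [-26, 19, 1.5], "claw": 1}, {"delta_rot": [0, 0, 0.083], "translation": [-25, 19.5, 1.5], "claw": 1}])

```text
t: 2.1
ee_pos: [0.5732, -0.0497, 0.1393]
eef_rot: [-179.9, 0.6, 41.3]
ft_force: [1.3, -0.6, -0.0]
width: 0.0938
```

>>> send_rows(targets=[{"delta_rot": [0, 0, 0.08], "translation": [-23.5, 20, 1.5], "claw": 1}, {"delta_rot": [0, 0, 0.08], "translation": [-23, 20, 1.5], "claw": 1}, {"delta_rot": [0, 0, 0.08], "translation": [-22, 20.5, 1.5], "claw": 1}, {"delta_rot": [0, 0, 0.08], "translation": [-21.5, 21, 1.5], "claw": 1}, {"delta_rot": [0, 0, 0.08], "translation": [-21, 22, 1.5], "claw": 1}, {"delta_rot": [0, 0, 0.08], "translation": [-20, 22, 1.5], "claw": 1}, {"delta_rot": [0, 0, 0.06], "translation": [-15, 18, 1.5], "claw": 1}, {"delta_rot": [0, 0, 0.04], "translation": [-8, 10, 1.5], "claw": 1}])

```text
t: 2.77
ee_pos: [0.497, -0.2681, 0.1278]
eef_rot: [179.6, 0.7, 6.0]
ft_force: [-0.3, 0.0, 0.8]
width: 0.0939
```

Run:
```python
from plan import *
p,s=cur()
q=(.4945,-.2742,.05,4.1)
T=polar(p,q,8)
planrows(p,T,1)
im=imaging.camera('top');crop(im,330,150,110,110,6,'pics/t1.png')
im=imaging.camera('scene');crop(im,140,200,110,110,6,'pics/s1.png')
```

```text
t 2.77 tcp [ 497.  -268.1  127.8] rpy [179.61   0.7    5.95] F [-0.3  0.   0.8] M [-0.01  0.11  0.02] w 93.9
0.004 [np.float64(-0.4), np.float64(0.7), np.float64(9.7)]
0.004 [np.float64(-0.4), np.float64(0.8), np.float64(9.7)]
0.004 [np.float64(-0.4), np.float64(0.7), np.float64(9.8)]
0.004 [np.float64(-0.4), np.float64(0.7), np.float64(9.7)]
0.004 [np.float64(-0.3), np.float64(0.7), np.float64(9.7)]
0.004 [np.float64(-0.4), np.float64(0.8), np.float64(9.7)]
0.004 [np.float64(-0.4), np.float64(0.7), np.float64(9.8)]
0.004 [np.float64(-0.4), np.float64(0.7), np.float64(9.7)]
end 0.4945 -0.2742 0.05 4.12
```

View pics/s1.png

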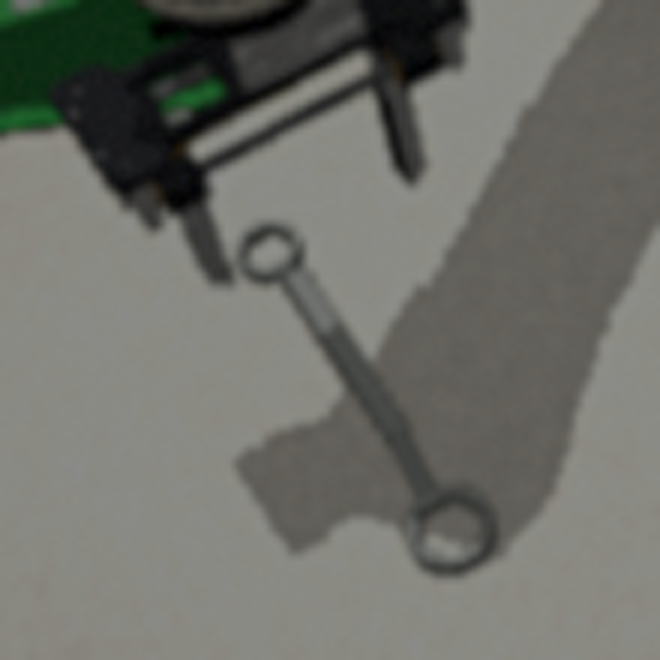

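The scene crop shows the open fingers either side of the handle, still about 11 cm above it, in line. I'll go down, levelling the tool on the way.

```bash
cat >> plan.py <<'E'
def Rd(w,tilt=(0,0)): return Ro.from_euler('xyz',[180+tilt[0],tilt[1],w],degrees=True)
def full(s,targets,zc=0.0):
    """s: sense; targets (x,y,z,yaw[,roll-180,pitch]) one per row; zc mm per row sag compensation (up)"""
    p=np.array(s['ee_pos']);R=Ro.from_euler('xyz',s['eef_rot'],degrees=True)
    for t in targets:
        Rt=Rd(t[3],t[4:6] if len(t)>4 else (0,0))
        d=R.inv().apply(np.array(t[:3])-p)*1000; d[2]-=zc
        rv=(R.inv()*Rt).as_rotvec()
        d=np.round(d,1);rv=np.round(rv,3)
        print(rv.tolist(),d.tolist())
        d2=d.copy();d2[2]+=zc
        p=p+R.apply(d2)/1000;R=R*Ro.from_rotvec(rv)
    print('end',np.round(p*1000,1),np.round(R.as_euler('xyz',degrees=True),2))
def lin(s,q,n):
    p=s['ee_pos'];w=s['eef_rot'][2];e=s['eef_rot'];r0=(e[0]%360)-180
    dw=(q[3]-w+180)%360-180
    return [tuple(p+(np.array(q[:3])-p)*i/n)+(w+dw*i/n,r0*(1-i/n),e[1]*(1-i/n)) for i in range(1,n+1)]
E
python3 - <<'E'
from plan import *
p,s=cur()
full(s,lin(s,(.4945,-.2742,.03,4.1),8))
E
```

```text
t 2.87 tcp [ 497.1 -267.5  127.6] rpy [179.62   0.72   6.02] F [ 0.4 -0.1  0.2] M [0.03 0.17 0.01] w 93.7
[0.001, 0.002, 0.004] [-0.3, 0.7, 12.2]
[0.001, 0.001, 0.004] [-0.2, 0.7, 12.2]
[0.001, 0.002, 0.005] [-0.3, 0.8, 12.2]
[0.0, 0.001, 0.004] [-0.3, 0.7, 12.2]
[0.001, 0.002, 0.004] [-0.4, 0.8, 12.3]
[0.001, 0.001, 0.004] [-0.3, 0.8, 12.2]
[0.001, 0.002, 0.004] [-0.4, 0.8, 12.2]
[0.001, 0.001, 0.005] [-0.3, 0.8, 12.2]
end [ 494.5 -274.2   30. ] [-1.7999e+02  3.0000e-02  4.0800e+00]
```

>>> send_rows(targets=[{"delta_rot": [0.001, 0.002, 0.004], "translation": [-0.5, 1.5, 12], "claw": 1}, {"delta_rot": [0.001, 0.002, 0.004], "translation": [-0.5, 1, 12], "claw": 1}, {"delta_rot": [0.001, 0.002, 0.004], "translation": [-0.5, 1, 12], "claw": 1}, {"delta_rot": [0.001, 0.002, 0.004], "translation": [-0.5, 1, 12], "claw": 1}, {"delta_rot": [0.001, 0.002, 0.004], "translation": [-0.3, 0.7, 12], "claw": 1}, {"delta_rot": [0.001, 0.002, 0.004], "translation": [-0.3, 0.7, 12], "claw": 1}, {"delta_rot": [0.001, 0.002, 0.004], "translation": [-0.3, 0.5, 12], "claw": 1}, {"delta_rot": [0.001, 0.002, 0.004], "translation": [-0.3, 0.5, 8], "claw": 1}])

```text
t: 3.53
ee_pos: [0.4966, -0.2694, 0.0252]
eef_rot: [-179.7, -0.2, 4.7]
ft_force: [0.3, -0.6, 0.1]
width: 0.0939
```

Run:
```python
from plan import *
p,s=cur()
full(s,lin(s,(.4945,-.2742,.017,4.1),4))
im=imaging.camera('top');crop(im,330,150,110,110,6,'pics/t2.png')
im=imaging.camera('scene');crop(im,140,200,110,110,6,'pics/s2.png')
```

```text
t 3.53 tcp [ 496.6 -269.4   25.2] rpy [-179.72   -0.25    4.7 ] F [ 0.3 -0.6  0.1] M [-0.08  0.16 -0.02] w 93.9
[-0.001, -0.001, 0.003] [-0.6, 1.2, 2.0]
[-0.001, -0.001, 0.002] [-0.7, 1.1, 2.1]
[-0.002, -0.001, 0.003] [-0.6, 1.2, 2.0]
[-0.001, -0.001, 0.002] [-0.6, 1.2, 2.0]
end [ 494.5 -274.2   17. ] [ 1.7999e+02 -2.0000e-02  4.1300e+00]
```

View pics/s2.png

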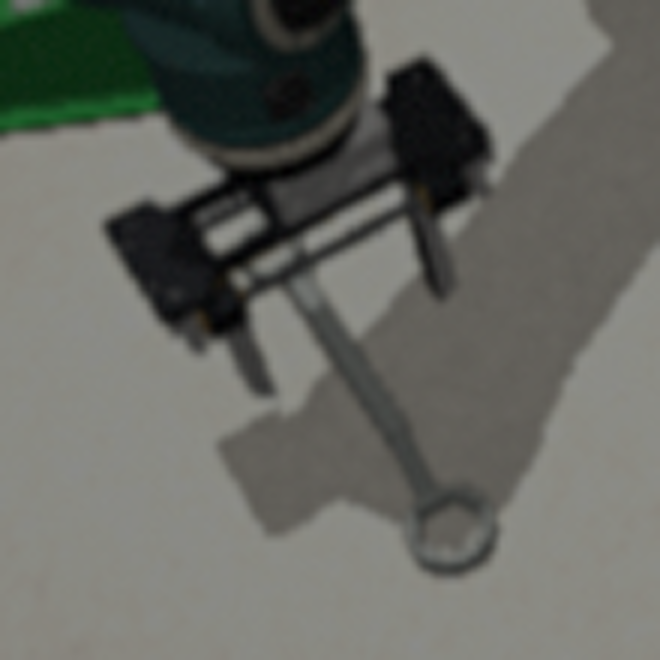

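View pics/t2.png

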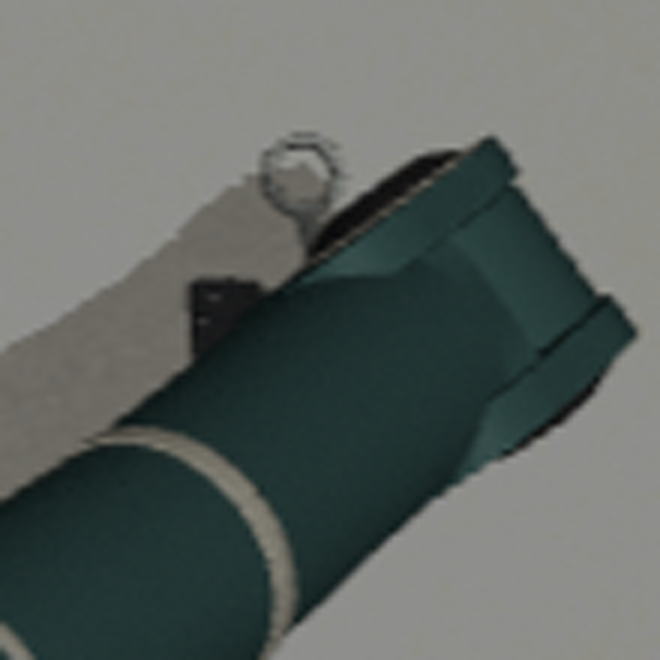

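>>> send_rows(targets=[{"delta_rot": [-0.003, -0.003, 0.008], "translation": [-2, 5, 2], "claw": 1}, {"delta_rot": [0, 0, 0], "translation": [0, 2, 2], "claw": 1}, {"delta_rot": [0, 0, 0], "translation": [0, 1, 2], "claw": 1}, {"delta_rot": [0, 0, 0], "translation": [0, 0, 1], "claw": 1}, {"delta_rot": [0, 0, 0], "translation": [0, 0, 0.5], "claw": 1}, {"delta_rot": [0, 0, 0], "translation": [0, 0, 0], "claw": 0.6}, {"delta_rot": [0, 0, 0], "translation": [0, 0, 0], "claw": 0.4}, {"delta_rot": [0, 0, 0], "translation": [0, 0, 0], "claw": 0.4}], force=15)

```text
t: 4.3
ee_pos: [0.4962, -0.2797, 0.0194]
eef_rot: [-180.0, -0.2, 4.2]
ft_force: [0.1, 0.1, 0.2]
width: 0.0772
```

Run:
```python
from plan import *
p,s=cur()
```

```text
t 4.3 tcp [ 496.2 -279.7   19.4] rpy [-180.     -0.19    4.16] F [0.1 0.1 0.2] M [-0.02  0.12 -0.03] w 77.2
```

>>> send_rows(targets=[{"delta_rot": [0, 0, 0], "translation": [-1, -3, 1], "claw": 0.3}, {"delta_rot": [0, 0, 0], "translation": [-0.5, -1, 0.5], "claw": 0.3}, {"delta_rot": [0, 0, 0], "translation": [0, 0, 0.2], "claw": 0.3}, {"delta_rot": [0, 0, 0], "translation": [0, 0, 0], "claw": 0.3}, {"delta_rot": [0, 0, 0], "translation": [0, 0, 0], "claw": 0.3}, {"delta_rot": [0, 0, 0], "translation": [0, 0, 0], "claw": 0.3}, {"delta_rot": [0, 0, 0], "translation": [0, 0, 0], "claw": 0.3}, {"delta_rot": [0, 0, 0], "translation": [0, 0, 0], "claw": 0.3}], force=15)

```text
t: 4.97
ee_pos: [0.4945, -0.2749, 0.0178]
eef_rot: [-180.0, -0.2, 4.2]
ft_force: [-0.0, 0.7, -0.5]
width: 0.0286
```

Run:
```python
from plan import *
p,s=cur()
im=imaging.camera('scene');crop(im,140,200,110,110,6,'pics/s3.png')
```

```text
t 4.97 tcp [ 494.5 -274.9   17.8] rpy [-179.99   -0.22    4.2 ] F [-0.   0.7 -0.5] M [-0.02  0.16  0.02] w 28.6
```

View pics/s3.png

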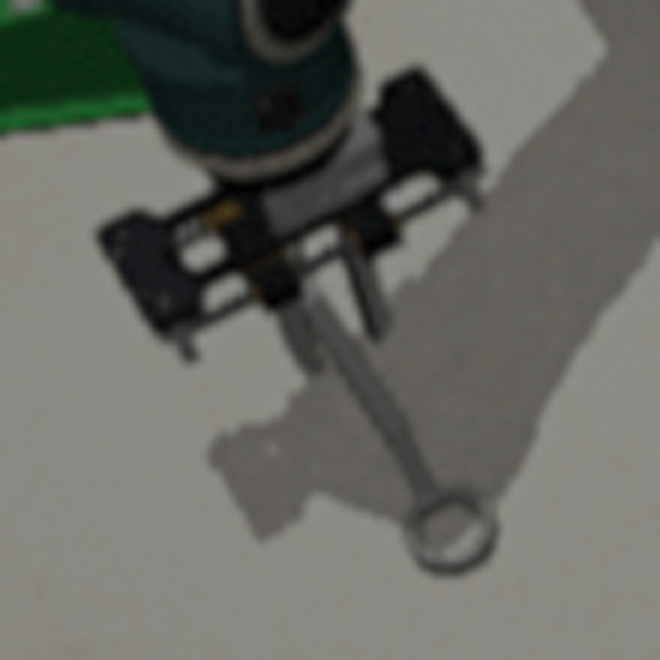

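The handle at crop pixel (350,350) is between the fingers. Closing now.

>>> send_rows(targets=[{"delta_rot": [0, 0, 0], "translation": [0, 0, 0], "claw": 0}, {"delta_rot": [0, 0, 0], "translation": [0, 0, 0], "claw": 0}, {"delta_rot": [0, 0, 0], "translation": [0, 0, 0], "claw": 0}, {"delta_rot": [0, 0, 0], "translation": [0, 0, 0], "claw": 0}, {"delta_rot": [0, 0, 0], "translation": [0, 0, 0], "claw": 0}, {"delta_rot": [0, 0, 0], "translation": [0, 0, 0], "claw": 0}, {"delta_rot": [0, 0, 0], "translation": [0, 0, 0], "claw": 0}, {"delta_rot": [0, 0, 0], "translation": [0, 0, 0], "claw": 0}], force=50)

```text
t: 5.68
ee_pos: [0.4955, -0.2761, 0.0191]
eef_rot: [179.9, -0.3, 4.2]
ft_force: [0.2, 0.5, -0.3]
width: 0.0004
```

Run:
```python
from plan import *
p,s=cur()
print(s['joint_pos'])
im=imaging.camera('scene');crop(im,140,200,110,110,6,'pics/s4.png')
im=imaging.camera('top');crop(im,330,150,110,110,6,'pics/t4.png')
```

```text
t 5.68 tcp [ 495.5 -276.1   19.1] rpy [179.92  -0.35   4.17] F [ 0.2  0.5 -0.3] M [-0.03  0.15 -0.01] w 0.4
[ -5.60572125  36.39703454  41.84290906 109.09068193 -33.07024129
  46.82965938 -31.78495501]
```

View pics/s4.png

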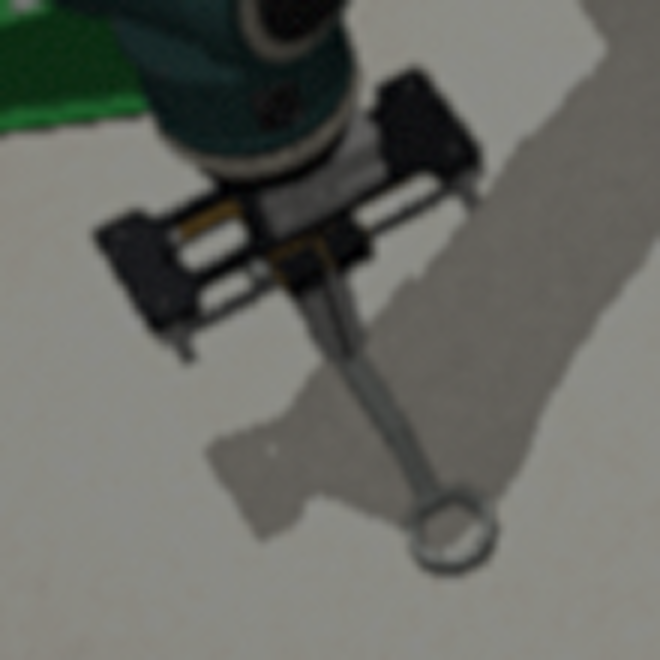

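View pics/t4.png

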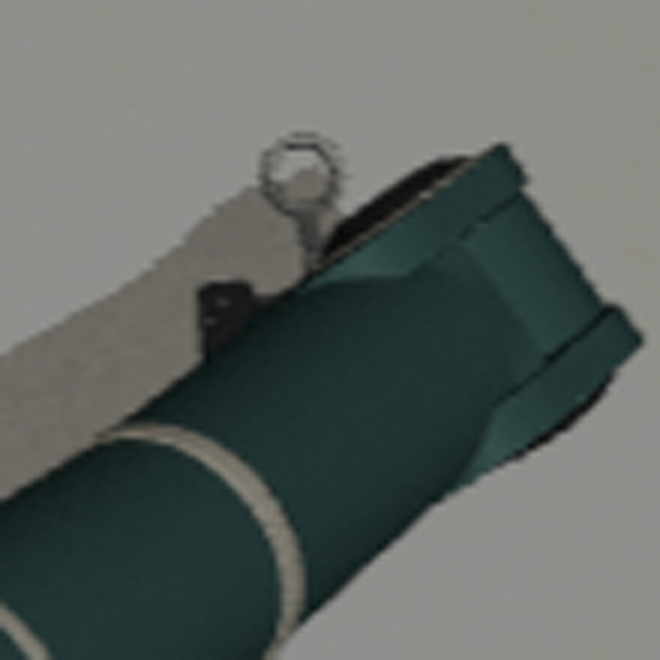

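The width reads 0.4 mm, so the fingers have shut on nothing. I need to find where the fingertips are relative to the handle.

Run:
```python
from plan import *
tcp=np.array([.4955,-.2761,.0191])
for n,o in (('scene',(140,200)),('top',(330,150))):
    def c(P): return np.round((proj(n,P)-o+.5)*6-.5)
    print(n,'tcp',c([tcp]),'handle axis z36',c([[.4945+d*np.cos(.0716),-.2742+d*np.sin(.0716),.036] for d in (-.06,0,.06)]),
     'rings z7',c([[.4945+d*np.cos(.0716),-.2742+d*np.sin(.0716),.007] for d in (-.105,.105)]))
```

```text
scene tcp [[351. 375.]] handle axis z36 [[296. 276.]
 [348. 355.]
 [402. 436.]] rings z7 [[270. 250.]
 [452. 528.]]
top tcp [[321. 358.]] handle axis z36 [[330. 467.]
 [323. 357.]
 [316. 248.]] rings z7 [[325. 549.]
 [302. 173.]]
```

Run:
```python
from plan import *
def c(P): return np.round((proj('scene',P)-(140,200)+.5)*6-.5)
for tcp,w in (((.497,-.2675,.1276),6.0),((.4966,-.2694,.0252),4.7)):
    a=np.radians(w);ty=np.array([np.sin(a),-np.cos(a),0]);tcp=np.array(tcp)
    print(c([tcp+ty*.047,tcp-ty*.047,tcp]))
```

```text
[[245. 301.]
 [412. 207.]
 [330. 253.]]
[[281. 409.]
 [440. 320.]
 [361. 364.]]
```

Run:
```python
from plan import *
def c(P): return (proj('scene',P)-(140,200)+.5)*6-.5
b=np.array([.4955,-.2761,.0191])
for e in np.eye(3)*.01: print(c([b+e])-c([b]))
s=cv2.imread('pics/s4.png');cv2.imwrite('pics/s4b.png',cv2.resize(s[180:440,230:470],None,fx=3,fy=2.3,interpolation=cv2.INTER_CUBIC))
p,st=cur()
```

```text
[[ 7.52548652 13.96815326]]
[[17.47591554 -8.3287256 ]]
[[ -3.34453579 -10.05834158]]
t 5.78 tcp [ 495.5 -276.1   19.1] rpy [179.93  -0.35   4.17] F [ 0.2 -0.1  0.3] M [-0.05  0.14  0.  ] w 0.2
```

View pics/s4b.png

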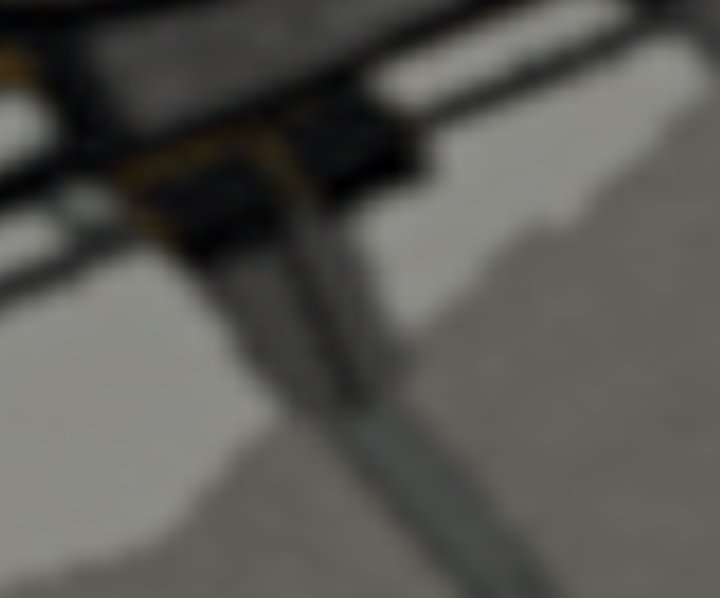

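The fingers have closed on top of the handle: their tips end at the handle's upper face, at s4b pixel (360,410). So the real tips sit about 20–26 mm above the reported TCP. Both earlier pictures show the same offset, about 20 crop pixels up the image. I'll open and go lower while watching the force.

>>> send_rows(targets=[{"delta_rot": [0, 0, 0], "translation": [0, 0, -3], "claw": 0.6}, {"delta_rot": [0, 0, 0], "translation": [0, 0, 0], "claw": 0.6}, {"delta_rot": [0, 0, 0], "translation": [0, 0, 0], "claw": 0.6}, {"delta_rot": [0, 0, 0], "translation": [0, 0, 0], "claw": 0.6}, {"delta_rot": [0, 0.003, 0], "translation": [0, -1, 0], "claw": 0.6}, {"delta_rot": [0, 0, 0], "translation": [0, 0, 0], "claw": 0.6}, {"delta_rot": [0, 0, 0], "translation": [0, 0, 0], "claw": 0.6}, {"delta_rot": [0, 0, 0], "translation": [0, 0, 0], "claw": 0.6}], force=15)

```text
t: 6.45
ee_pos: [0.4952, -0.2747, 0.0222]
eef_rot: [179.9, -0.5, 4.2]
ft_force: [-0.5, -0.4, 0.2]
width: 0.0502
```

Run:
```python
from plan import *
p,s=cur()
im=imaging.camera('scene');crop(im,170,230,60,50,12,'pics/s5.png')
```

```text
t 6.45 tcp [ 495.2 -274.7   22.2] rpy [179.94  -0.51   4.18] F [-0.5 -0.4  0.2] M [-0.01  0.13 -0.03] w 50.2
```

View pics/s5.png

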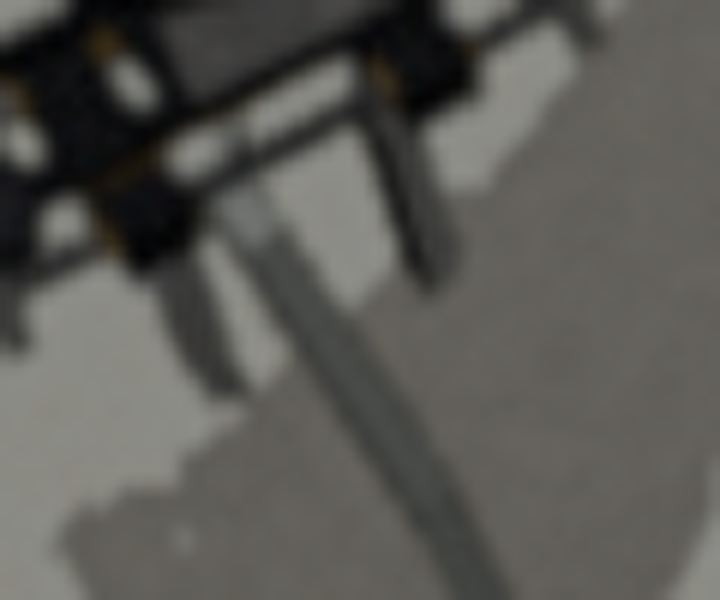

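Run:
```python
from plan import *
for h in (.02,.03,.04,.045,.05,.06): print(h,np.round(back('scene',(170+332.5/12-.5,230+342.5/12-.5),h)*1000,1))
```

```text
0.02 [ 481.  -272.6   20. ]
0.03 [ 487.8 -273.6   30. ]
0.04 [ 494.5 -274.6   40. ]
0.045 [ 497.9 -275.    45. ]
0.05 [ 501.3 -275.5   50. ]
0.06 [ 508.  -276.5   60. ]
```

>>> send_rows(targets=[{"delta_rot": [0, 0.003, 0], "translation": [0, 0, 3], "claw": 0.6}, {"delta_rot": [0, 0.003, 0], "translation": [0, 0, 3], "claw": 0.6}, {"delta_rot": [0, 0.002, 0], "translation": [0, 0, 3], "claw": 0.6}, {"delta_rot": [0, 0, 0], "translation": [0, 0, 3], "claw": 0.6}, {"delta_rot": [0, 0, 0], "translation": [0, 0, 3], "claw": 0.6}, {"delta_rot": [0, 0, 0], "translation": [0, 0, 3], "claw": 0.6}, {"delta_rot": [0, 0, 0], "translation": [0, 0, 1], "claw": 0.6}, {"delta_rot": [0, 0, 0], "translation": [0, 0, 0], "claw": 0.6}], force=15)

```text
t: 7.17
ee_pos: [0.4952, -0.2747, 0.0006]
eef_rot: [180.0, -1.0, 4.2]
ft_force: [-0.8, 0.1, -0.1]
width: 0.0562
```

Run:
```python
from plan import *
p,s=cur()
im=imaging.camera('scene');crop(im,170,230,60,50,12,'pics/s6.png')
```

```text
t 7.17 tcp [ 495.2 -274.7    0.6] rpy [179.96  -0.98   4.17] F [-0.8  0.1 -0.1] M [-0.03  0.16 -0.01] w 56.2
```

View pics/s6.png

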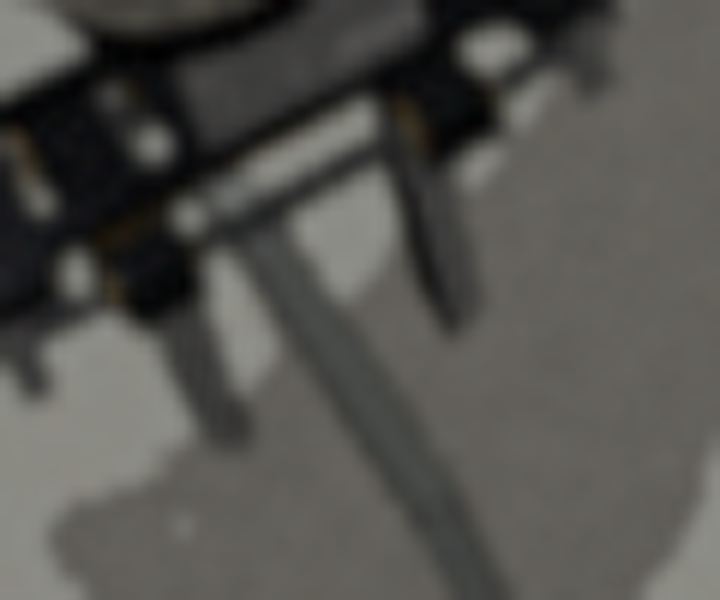

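No contact even at TCP z = 0.6 mm, and the tips at s6 (237,440) and (455,330) are now well either side of the handle. That confirms the offset of about 20 mm. I'll level the pitch, drop 3 mm and close.

>>> send_rows(targets=[{"delta_rot": [0, -0.012, 0], "translation": [0, 0, 2], "claw": 0.6}, {"delta_rot": [0, -0.004, 0], "translation": [0, 0, 1], "claw": 0.3}, {"delta_rot": [0, 0, 0], "translation": [0, 0, 0], "claw": 0.2}, {"delta_rot": [0, 0, 0], "translation": [0, 0, 0], "claw": 0}, {"delta_rot": [0, 0, 0], "translation": [0, 0, 0], "claw": 0}, {"delta_rot": [0, 0, 0], "translation": [0, 0, 0], "claw": 0}, {"delta_rot": [0, 0, 0], "translation": [0, 0, 0], "claw": 0}, {"delta_rot": [0, 0, 0], "translation": [0, 0, 0], "claw": 0}], force=15)

```text
t: 7.88
ee_pos: [0.4957, -0.2748, -0.0022]
eef_rot: [179.9, 0.0, 4.2]
ft_force: [-0.4, -0.2, -2.1]
width: 0.0138
```

Run:
```python
from plan import *
p,s=cur()
```

```text
t 7.88 tcp [ 495.7 -274.8   -2.2] rpy [1.7993e+02 1.0000e-02 4.1900e+00] F [-0.4 -0.2 -2.1] M [ 0.09  0.13 -0.09] w 13.8
```

Gripped: the width is 13.8 mm. I'll firm up the grip and lift.

>>> send_rows(targets=[{"delta_rot": [0, 0, 0], "translation": [0, 0, 0], "claw": 0}, {"delta_rot": [0, 0, 0], "translation": [0, 0, 0], "claw": 0}, {"delta_rot": [0, 0, 0], "translation": [0, 0, -8], "claw": 0}, {"delta_rot": [0, 0, 0], "translation": [0, 0, -15], "claw": 0}, {"delta_rot": [0, 0, 0], "translation": [0, 0, -20], "claw": 0}, {"delta_rot": [0, 0, 0], "translation": [0, 0, -20], "claw": 0}, {"delta_rot": [0, 0, 0], "translation": [0, 0, -20], "claw": 0}, {"delta_rot": [0, 0, 0], "translation": [0, 0, -15], "claw": 0}], force=60)

```text
t: 8.55
ee_pos: [0.4916, -0.2733, 0.0976]
eef_rot: [-179.9, 0.5, 4.1]
ft_force: [0.5, 0.1, -4.6]
width: 0.0132
```

Run:
```python
from plan import *
p,s=cur()
a=np.radians(87.2)
q=(.5640-.105*np.cos(a),.0884-.105*np.sin(a),.115,87.2)
print(q)
full(s,lin(s,q,16))
```

```text
t 8.55 tcp [ 491.6 -273.3   97.6] rpy [-179.85    0.51    4.1 ] F [ 0.5  0.1 -4.6] M [-0.05  0.09  0.03] w 13.2
(np.float64(0.5588707741714606), np.float64(-0.016474644420850573), 0.115, 87.2)
[-0.001, 0.0, -0.091] [5.3, -15.7, -1.1]
[-0.001, 0.001, -0.09] [6.8, -15.2, -1.1]
[-0.001, 0.0, -0.091] [8.0, -14.5, -1.1]
[-0.001, 0.0, -0.091] [9.4, -13.7, -1.1]
[-0.0, 0.001, -0.09] [10.5, -12.8, -1.2]
[-0.001, 0.0, -0.091] [11.7, -11.7, -1.1]
[-0.001, 0.001, -0.091] [12.7, -10.7, -1.2]
[-0.0, 0.0, -0.09] [13.6, -9.5, -1.1]
[-0.001, 0.001, -0.091] [14.4, -8.2, -1.1]
[-0.0, 0.0, -0.091] [15.1, -6.9, -1.2]
[-0.001, 0.001, -0.09] [15.7, -5.5, -1.1]
[-0.0, 0.0, -0.091] [16.1, -4.0, -1.1]
[-0.0, 0.001, -0.09] [16.3, -2.6, -1.2]
[-0.001, 0.0, -0.091] [16.6, -1.1, -1.1]
[0.0, 0.001, -0.091] [16.6, 0.5, -1.1]
[-0.0, 0.0, -0.09] [16.5, 1.9, -1.0]
end [558.9 -16.4 115. ] [-1.800e+02  1.000e-02  8.718e+01]
```

>>> send_rows(targets=[{"delta_rot": [0, 0, -0.09], "translation": [5, -16, -6], "claw": 0}, {"delta_rot": [0, 0, -0.09], "translation": [7, -15, -6], "claw": 0}, {"delta_rot": [0, 0, -0.09], "translation": [8, -14.5, -6], "claw": 0}, {"delta_rot": [0, 0, -0.09], "translation": [9.5, -13.5, -5], "claw": 0}, {"delta_rot": [0, 0, -0.09], "translation": [10.5, -13, -4], "claw": 0}, {"delta_rot": [0, 0, -0.09], "translation": [11.5, -12, -2], "claw": 0}, {"delta_rot": [0, 0, -0.09], "translation": [12.5, -10.5, -1], "claw": 0}, {"delta_rot": [0, 0, -0.09], "translation": [13.5, -9.5, -1], "claw": 0}])

```text
t: 9.22
ee_pos: [0.5227, -0.1443, 0.1368]
eef_rot: [-179.7, 0.3, 46.6]
ft_force: [0.3, -0.4, -4.9]
width: 0.0136
```

Run:
```python
from plan import *
p,s=cur()
a=np.radians(87.2)
q=(.5640-.105*np.cos(a),.0884-.105*np.sin(a),.115,87.2)
full(s,lin(s,q,8))
```

```text
t 9.22 tcp [ 522.7 -144.3  136.8] rpy [-179.75    0.32   46.55] F [ 0.3 -0.4 -4.9] M [-0.07  0.09  0.01] w 13.6
[-0.001, 0.0, -0.089] [14.7, -7.7, 2.7]
[-0.001, 0.001, -0.088] [15.4, -6.3, 2.6]
[-0.001, 0.0, -0.089] [15.8, -5.0, 2.7]
[-0.001, 0.001, -0.089] [16.3, -3.6, 2.7]
[-0.0, 0.0, -0.088] [16.4, -2.1, 2.7]
[-0.001, 0.001, -0.089] [16.6, -0.6, 2.7]
[-0.001, 0.0, -0.089] [16.6, 0.8, 2.7]
[-0.0, 0.001, -0.088] [16.5, 2.3, 2.7]
end [558.9 -16.5 115. ] [-179.97    0.     87.17]
```

>>> send_rows(targets=[{"delta_rot": [-0.001, 0, -0.09], "translation": [14.5, -7.5, 0], "claw": 0}, {"delta_rot": [-0.001, 0, -0.09], "translation": [15.5, -6.5, 0], "claw": 0}, {"delta_rot": [-0.001, 0, -0.09], "translation": [16, -5, 1], "claw": 0}, {"delta_rot": [-0.001, 0, -0.09], "translation": [16.5, -3.5, 2], "claw": 0}, {"delta_rot": [-0.001, 0, -0.09], "translation": [16.5, -2, 3], "claw": 0}, {"delta_rot": [-0.001, 0, -0.09], "translation": [16.5, -0.5, 4], "claw": 0}, {"delta_rot": [-0.001, 0, -0.07], "translation": [12, 1, 2], "claw": 0}, {"delta_rot": [-0.001, 0, -0.03], "translation": [5, 1, 0], "claw": 0}])

```text
t: 9.88
ee_pos: [0.5522, -0.0246, 0.1271]
eef_rot: [-179.9, 0.3, 85.3]
ft_force: [-0.7, 0.2, -4.3]
width: 0.0139
```

Run:
```python
from plan import *
p,s=cur()
im=imaging.camera('scene');crop(im,260,180,110,90,7,'pics/s7.png')
im=imaging.camera('top');crop(im,225,140,100,80,7,'pics/t7.png')
a=np.radians(s['eef_rot'][2]);P=s['ee_pos']
r=[P[0]+.105*np.cos(a),P[1]+.105*np.sin(a),P[2]+.0022+.007]
print('ring',r,(proj('scene',[r])-(260,180)+.5)*7-.5,(proj('top',[r])-(225,140)+.5)*7-.5)
```

```text
t 9.88 tcp [552.2 -24.6 127.1] rpy [-179.95    0.26   85.35] F [-0.7  0.2 -4.3] M [-0.06  0.07  0.01] w 13.9
ring [np.float64(0.5607412838302248), np.float64(0.08001096898673615), np.float64(0.1363124078315719)] [[318.59016431 194.35799454]] [[355.63804121 305.54190634]]
```

View pics/s7.png

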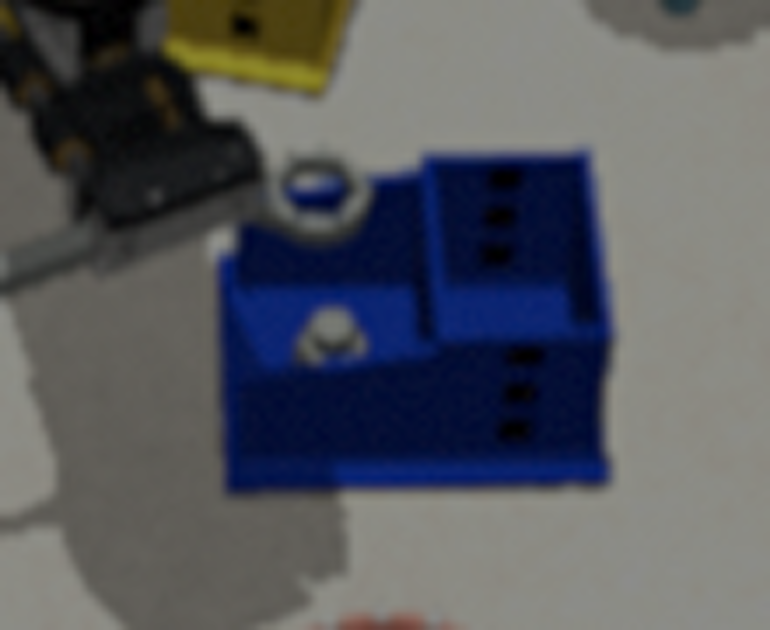

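View pics/t7.png

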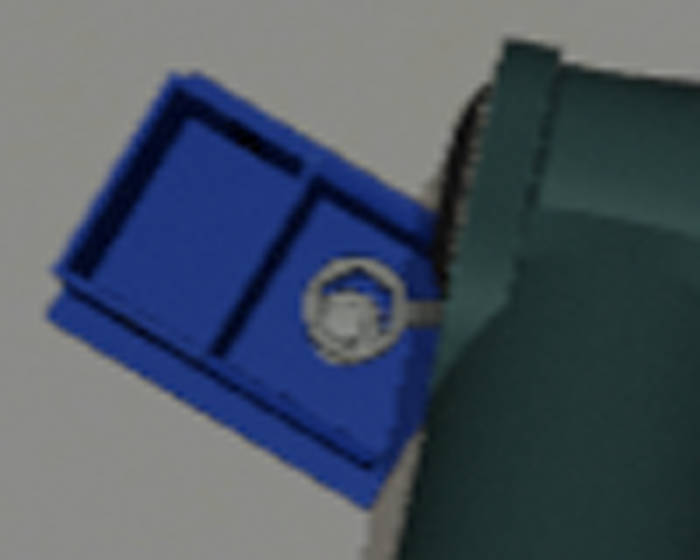

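The ring is over the nut: in the top view the ring is at crop pixel (353,310) around the stud at (345,318), and in the scene view it is at (317,195) above the stud at (333,325). Lowering to just above the stud.

Run:
```python
from plan import *
p,s=cur()
a=np.radians(87.2)
q=(.5640-.105*np.cos(a),.0884-.105*np.sin(a),.055,87.2)
full(s,lin(s,q,8))
```

```text
t 9.98 tcp [552.3 -25.6 127.4] rpy [-179.98    0.26   85.08] F [ 0.1 -0.6 -4.1] M [-0.08  0.13 -0.  ] w 13.4
[-0.0, 0.001, -0.005] [1.3, 0.7, 9.0]
[-0.0, 0.0, -0.004] [1.2, 0.8, 9.1]
[-0.0, 0.001, -0.005] [1.2, 0.7, 9.0]
[-0.0, 0.0, -0.005] [1.3, 0.7, 9.1]
[-0.0, 0.001, -0.004] [1.2, 0.8, 9.0]
[-0.0, 0.0, -0.005] [1.2, 0.7, 9.1]
[-0.0, 0.001, -0.004] [1.2, 0.8, 9.0]
[-0.0, 0.001, -0.005] [1.2, 0.7, 9.1]
end [558.8 -16.5  55. ] [-1.7997e+02 -2.0000e-02  8.7200e+01]
```

>>> send_rows(targets=[{"delta_rot": [0, 0, -0.012], "translation": [4, 2.5, 6], "claw": 0}, {"delta_rot": [0, 0, -0.012], "translation": [4, 2.5, 9], "claw": 0}, {"delta_rot": [0, 0, -0.01], "translation": [2, 1.5, 11], "claw": 0}, {"delta_rot": [0, 0, -0.005], "translation": [1, 1, 12], "claw": 0}, {"delta_rot": [0, 0, 0], "translation": [0.5, 0.5, 12], "claw": 0}, {"delta_rot": [0, 0, 0], "translation": [0, 0, 11], "claw": 0}, {"delta_rot": [0, 0, 0], "translation": [0, 0, 6], "claw": 0}, {"delta_rot": [0, 0, 0], "translation": [0, 0, 2], "claw": 0}])

```text
t: 10.65
ee_pos: [0.5605, -0.0189, 0.0505]
eef_rot: [-179.9, 0.4, 86.8]
ft_force: [-0.2, 0.3, -5.1]
width: 0.0138
```

```bash
cat > look.py <<'E'
from plan import *
import sys
k=sys.argv[1]
p,s=cur()
im=imaging.camera('scene');crop(im,270,195,60,50,12,f'pics/s{k}.png')
im=imaging.camera('top');crop(im,250,165,50,45,13,f'pics/t{k}.png')
a=np.radians(s['eef_rot'][2]);P=s['ee_pos']
r=np.array([P[0]+.105*np.cos(a),P[1]+.105*np.sin(a),P[2]+.0022+.014])
S=lambda q:np.round((proj('scene',[q])[0]-(270,195)+.5)*12-.5)
T=lambda q:np.round((proj('top',[q])[0]-(250,165)+.5)*13-.5)
print('ringtop',np.round(r*1000,1),S(r),T(r)); n=[.564,.0884,.04];print('studtop',S(n),T(n))
for e in np.eye(3)*.01: print('d10mm',S(r+e)-S(r),T(r+e)-T(r))
E
python3 look.py 8
```

```text
t 10.65 tcp [560.5 -18.9  50.5] rpy [-179.87    0.4    86.81] F [-0.2  0.3 -5.1] M [-0.06  0.1   0.05] w 13.8
ringtop [566.4  85.9  66.7] [450. 320.] [320. 251.]
studtop [450. 369.] [313. 272.]
d10mm [20. 26.] [  1. -39.]
d10mm [ 31. -15.] [-40.  -1.]
d10mm [  1. -22.] [-1. -4.]
```

View pics/s8.png

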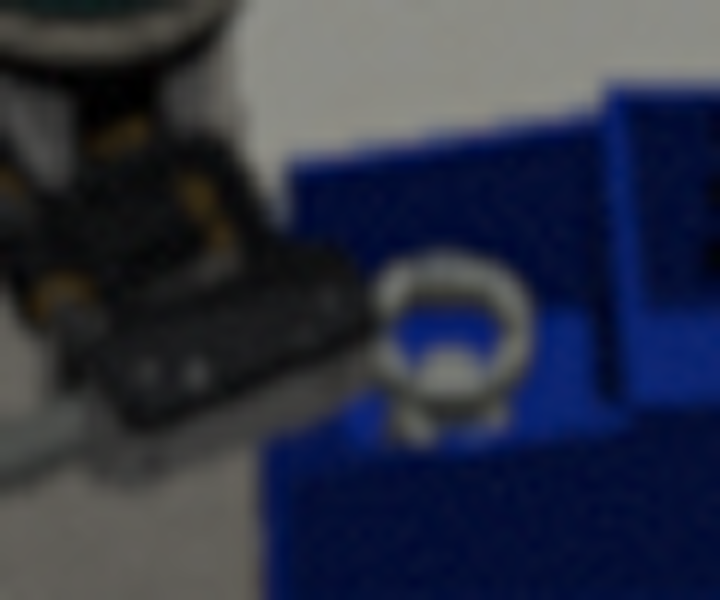

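View pics/t8.png

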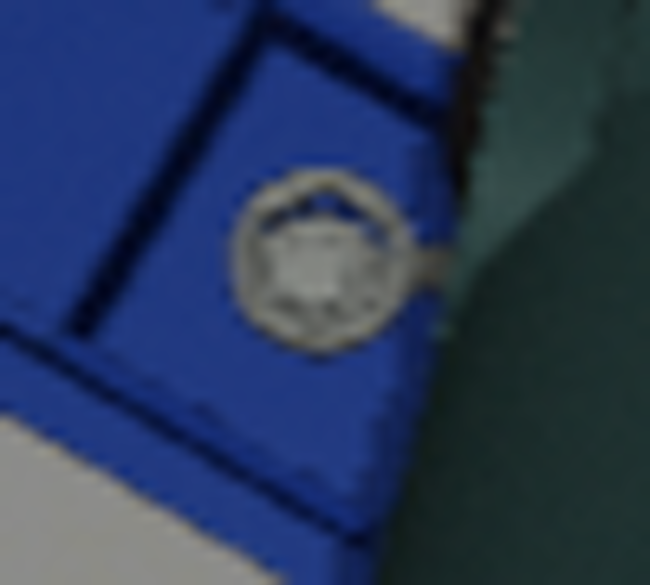

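>>> send_rows(targets=[{"delta_rot": [0, 0, -0.004], "translation": [1.5, -1, 4], "claw": 0}, {"delta_rot": [0, 0, -0.003], "translation": [1, -0.5, 5], "claw": 0}, {"delta_rot": [0, 0, 0], "translation": [0.5, 0, 5], "claw": 0}, {"delta_rot": [0, 0, 0], "translation": [0, 0, 5], "claw": 0}, {"delta_rot": [0, 0.003, 0], "translation": [0, 0, 2], "claw": 0}, {"delta_rot": [0, 0.002, 0], "translation": [0, 0, 0.5], "claw": 0}, {"delta_rot": [0, 0, 0], "translation": [0, 0, 0], "claw": 0}, {"delta_rot": [0, 0, 0], "translation": [0, 0, 0], "claw": 0}])

```text
t: 11.42
ee_pos: [0.5607, -0.0156, 0.0294]
eef_rot: [179.9, 0.0, 87.3]
ft_force: [0.6, -0.2, -4.3]
width: 0.0137
```

```bash
python3 look.py 9
```

```text
t 11.42 tcp [560.7 -15.6  29.4] rpy [1.7991e+02 3.0000e-02 8.7250e+01] F [ 0.6 -0.2 -4.3] M [-0.14  0.11  0.03] w 13.7
ringtop [565.7  89.3  45.6] [457. 360.] [309. 263.]
studtop [450. 369.] [313. 272.]
d10mm [20. 25.] [  1. -39.]
d10mm [ 31. -15.] [-39.  -1.]
d10mm [  1. -22.] [-1. -4.]
```

View pics/s9.png

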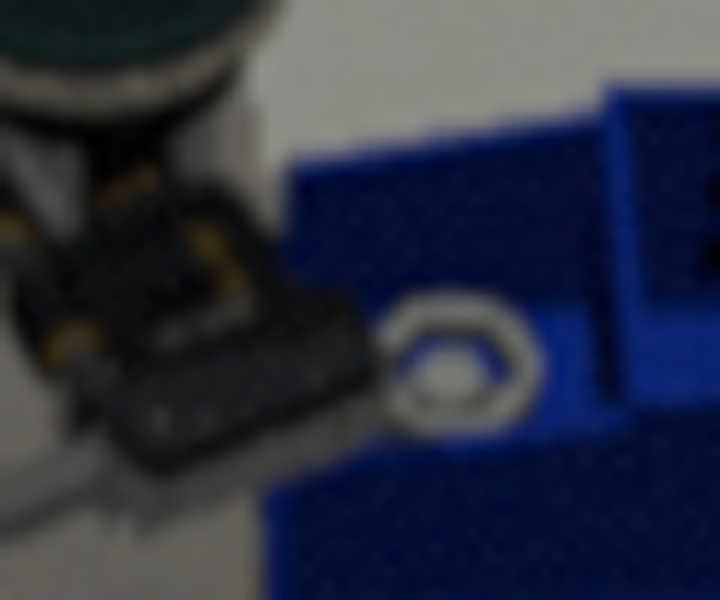

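View pics/t9.png

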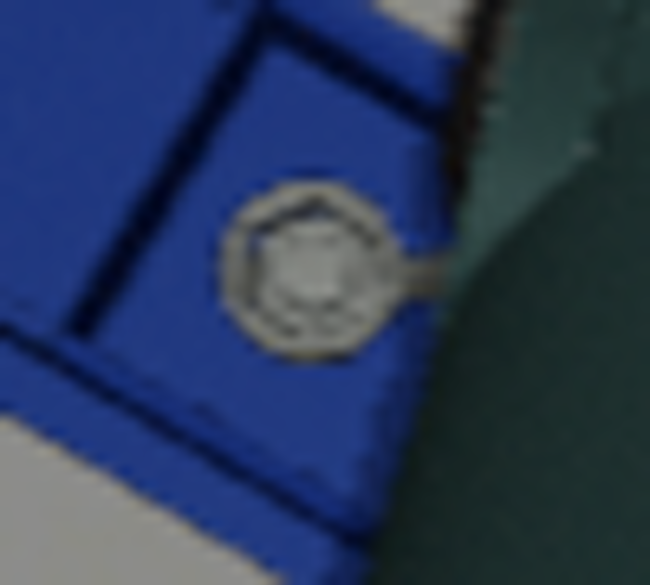

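```bash
cat > look2.py <<'E'
from plan import *
import sys
k=sys.argv[1];N=int(sys.argv[2]) if len(sys.argv)>2 else 3
p,s=cur()
for n,(x0,y0,w,h) in (('scene',(298,215,22,20)),('top',(262,174,24,22))):
    im=np.mean([imaging.camera(n).astype(float) for _ in range(N)],0)
    c=im[y0:y0+h,x0:x0+w,::-1];g=np.clip((c-c.min())/(c.max()-c.min())*255,0,255).astype(np.uint8)
    g=cv2.resize(g,None,fx=26,fy=26,interpolation=cv2.INTER_CUBIC)
    # overlay predicted circles at ring-top / stud top relative to model
    for z,r,pos in ((.04,.01,(.564,.0884)),):
        t=np.linspace(0,2*np.pi,60);P=np.c_[pos[0]+r*np.cos(t),pos[1]+r*np.sin(t),np.full(60,z)]
        uv=(proj(n,P)-(x0,y0)+.5)*26-.5
        cv2.polylines(g,[np.round(uv).astype(np.int32)],True,(0,0,255),1)
    a=np.radians(s['eef_rot'][2]);P0=s['ee_pos'];rc=(P0[0]+.105*np.cos(a),P0[1]+.105*np.sin(a))
    for z in (P0[2]+.0022+.014,):
        for r in (.023,):
            P=np.c_[rc[0]+r*np.cos(t),rc[1]+r*np.sin(t),np.full(60,z)]
            uv=(proj(n,P)-(x0,y0)+.5)*26-.5
            cv2.polylines(g,[np.round(uv).astype(np.int32)],True,(0,255,0),1)
    cv2.imwrite(f'pics/{n[0]}{k}.png',g)
print('ring',np.round(rc,4))
E
python3 look2.py 10
```

```text
t 11.52 tcp [560.7 -15.5  29.5] rpy [1.799e+02 4.000e-02 8.726e+01] F [ 0.2 -0.7 -4.5] M [-0.14  0.07 -0.01] w 13.5
ring [0.5657 0.0893]
```

View pics/s10.png

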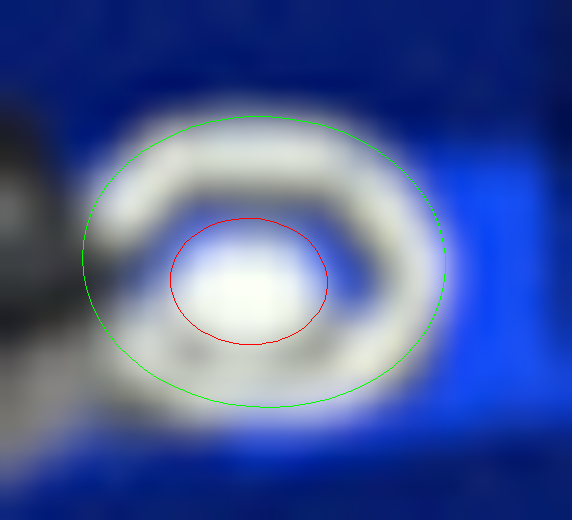

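View pics/t10.png

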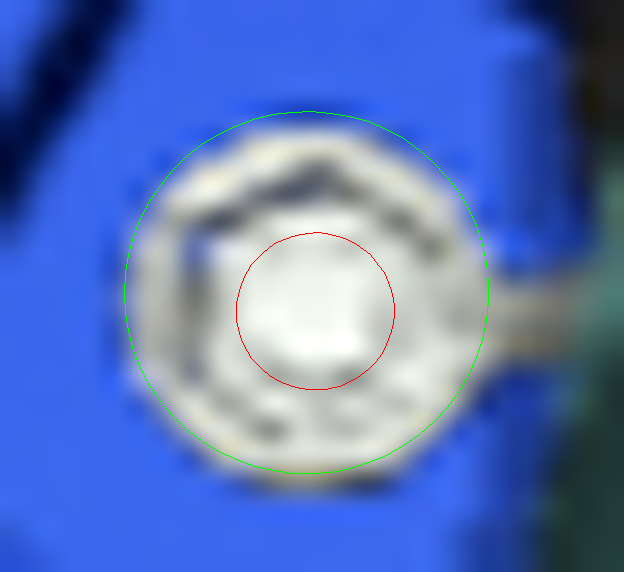

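The ring is within about 1 mm of concentric with the stud in both views: top ring (310,303) against stud (312,300), scene ring (263,262) around stud (245,290). Next I lower gently to touch.

>>> send_rows(targets=[{"delta_rot": [0, 0, 0], "translation": [-0.7, 0, 1], "claw": 0}, {"delta_rot": [0, 0, 0], "translation": [0, 0, 1], "claw": 0}, {"delta_rot": [0, 0, 0], "translation": [0, 0, 1], "claw": 0}, {"delta_rot": [0, 0, 0], "translation": [0, 0, 1], "claw": 0}, {"delta_rot": [0, 0, 0], "translation": [0, 0, 1], "claw": 0}, {"delta_rot": [0, 0, 0], "translation": [0, 0, 0.5], "claw": 0}, {"delta_rot": [0, 0, 0], "translation": [0, 0, 0], "claw": 0}, {"delta_rot": [0, 0, 0], "translation": [0, 0, 0], "claw": 0}])

```text
t: 12.48
ee_pos: [0.5606, -0.0162, 0.0233]
eef_rot: [179.9, 0.0, 87.3]
ft_force: [0.5, -0.2, -3.1]
width: 0.0135
```

```bash
python3 -c "
from plan import *
cur()"
```

```text
t 12.48 tcp [560.6 -16.2  23.3] rpy [1.7992e+02 4.0000e-02 8.7270e+01] F [ 0.5 -0.2 -3.1] M [-0.08  0.1   0.  ] w 13.5
```

Light contact: 1.4 N off the weight at ring height 25.5 mm. I'll search for the hex by turning slowly clockwise about the nut with a light downward bias.

>>> send_rows(targets=[{"delta_rot": [0, 0, 0.03], "translation": [0, -3.2, 0.3], "claw": 0}, {"delta_rot": [0, 0, 0.03], "translation": [0, -3.2, 0.5], "claw": 0}, {"delta_rot": [0, 0, 0.03], "translation": [0, -3.2, 0.5], "claw": 0}, {"delta_rot": [0, 0, 0.03], "translation": [0, -3.2, 0.5], "claw": 0}, {"delta_rot": [0, 0, 0.02], "translation": [0, -2.1, 0.5], "claw": 0}, {"delta_rot": [0, 0, 0.01], "translation": [0, -1, 0.3], "claw": 0}, {"delta_rot": [0, 0, 0], "translation": [0, 0, 0], "claw": 0}, {"delta_rot": [0, 0, 0], "translation": [0, 0, 0], "claw": 0}])

```text
t: 13.15
ee_pos: [0.5443, -0.0145, 0.0209]
eef_rot: [179.8, 0.0, 78.1]
ft_force: [-0.5, -1.4, -3.4]
width: 0.0136
```

```bash
cat >> plan.py <<'E'
def st(L=.105):
    p,s=cur();a=np.radians(p[3])
    rc=np.array([p[0]+L*np.cos(a),p[1]+L*np.sin(a)])
    print('ring c',np.round(rc*1000,1),'under z',round(p[2]*1000+2.2,1),'phi',round(p[3]-60.2,1))
    F=s['ft_force'];M=s['moment'];r=np.array([p[0],p[1]])-rc
    print('tau about ring z: rxF',round(r[0]*F[1]-r[1]*F[0],3),'+Mz',round(M[2],3))
    print('q',np.round(s['joint_pos'],1))
    return s
E
python3 -c "
from plan import *
st()"
```

```text
t 13.15 tcp [544.3 -14.5  20.9] rpy [1.7985e+02 2.0000e-02 7.8110e+01] F [-0.5 -1.4 -3.4] M [-0.2   0.08  0.01] w 13.6
ring c [565.9  88.3] under z 23.1 phi 17.9
tau about ring z: rxF -0.016 +Mz 0.012
q [-22.7  30.   26.3 111.8 -19.1  42.4   3. ]
```

>>> send_rows(targets=[{"delta_rot": [0, 0, 0], "translation": [0, 0, 1], "claw": 0}, {"delta_rot": [0, 0, 0], "translation": [0, 0, 1], "claw": 0}, {"delta_rot": [0, 0, 0], "translation": [0, 0, 1], "claw": 0}, {"delta_rot": [0, 0, 0], "translation": [0, 0, 1], "claw": 0}, {"delta_rot": [0, 0, 0], "translation": [0, 0, 0.5], "claw": 0}, {"delta_rot": [0, 0, 0], "translation": [0, 0, 0], "claw": 0}, {"delta_rot": [0, 0, 0], "translation": [0, 0, 0], "claw": 0}, {"delta_rot": [0, 0, 0], "translation": [0, 0, 0], "claw": 0}])

```text
t: 13.82
ee_pos: [0.5448, -0.0148, 0.0161]
eef_rot: [179.8, 0.0, 78.2]
ft_force: [-0.3, -0.3, -2.1]
width: 0.0133
```

```bash
python3 -c "
from plan import *
st()"; python3 look2.py 11 1
```

```text
t 13.82 tcp [544.8 -14.8  16.1] rpy [1.7983e+02 1.0000e-02 7.8200e+01] F [-0.3 -0.3 -2.1] M [-0.01  0.24  0.14] w 13.3
ring c [566.3  88. ] under z 18.3 phi 18.0
tau about ring z: rxF -0.029 +Mz 0.137
q [-22.4  30.4  26.1 111.8 -19.4  41.9   3.3]
t 13.82 tcp [544.8 -14.8  16.1] rpy [1.7983e+02 1.0000e-02 7.8200e+01] F [-0.3 -0.3 -2.1] M [-0.01  0.24  0.14] w 13.3
ring [0.5663 0.088 ]
```

View pics/s11.png

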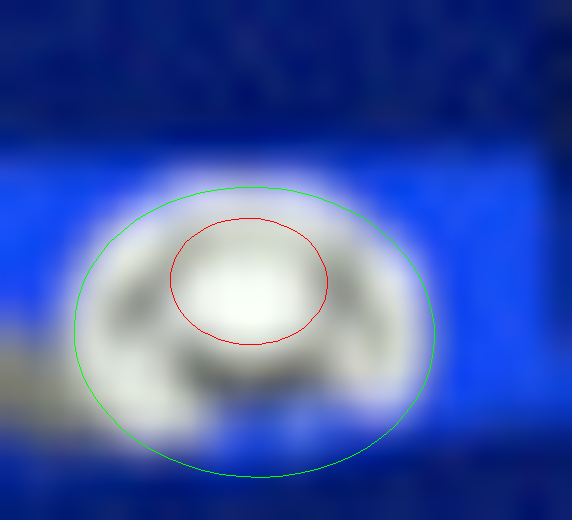

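View pics/t11.png

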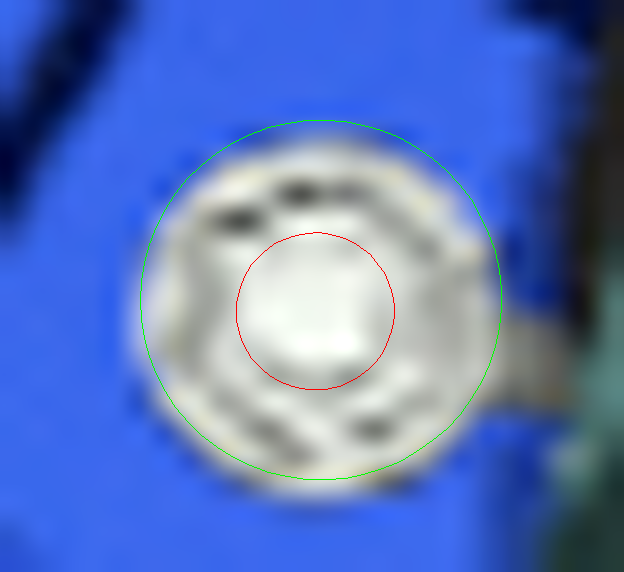

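The ring is centred on the stud but not seated. In the scene view it rides about 4 mm higher than its held height, so the grip has pitched slightly. I'll continue the clockwise search.

>>> send_rows(targets=[{"delta_rot": [0, 0, 0.025], "translation": [0, -2.6, 0], "claw": 0}, {"delta_rot": [0, 0, 0.025], "translation": [0, -2.6, 0], "claw": 0}, {"delta_rot": [0, 0, 0.025], "translation": [0, -2.6, 0], "claw": 0}, {"delta_rot": [0, 0, 0.025], "translation": [0, -2.6, 0], "claw": 0}, {"delta_rot": [0, 0, 0.015], "translation": [0, -1.5, 0], "claw": 0}, {"delta_rot": [0, 0, 0.01], "translation": [0, -1, 0], "claw": 0}, {"delta_rot": [0, 0, 0], "translation": [0, 0, 0], "claw": 0}, {"delta_rot": [0, 0, 0], "translation": [0, 0, 0], "claw": 0}])

```text
t: 14.58
ee_pos: [0.5317, -0.0111, 0.0164]
eef_rot: [179.7, -0.0, 70.3]
ft_force: [2.3, -1.8, -2.9]
width: 0.0135
```

```bash
python3 -c "
from plan import *
st()"; python3 look2.py 12 1
```

```text
t 14.58 tcp [531.7 -11.1  16.4] rpy [ 1.7971e+02 -1.0000e-02  7.0270e+01] F [ 2.3 -1.8 -2.9] M [-0.38 -0.33  0.32] w 13.5
ring c [567.2  87.8] under z 18.6 phi 10.1
tau about ring z: rxF 0.291 +Mz 0.319
q [-24.8  29.6  28.2 113.8 -20.7  41.1  -3.7]
t 14.58 tcp [531.7 -11.1  16.4] rpy [ 1.7971e+02 -1.0000e-02  7.0270e+01] F [ 2.3 -1.8 -2.9] M [-0.38 -0.33  0.32] w 13.5
ring [0.5672 0.0878]
```

View pics/s12.png

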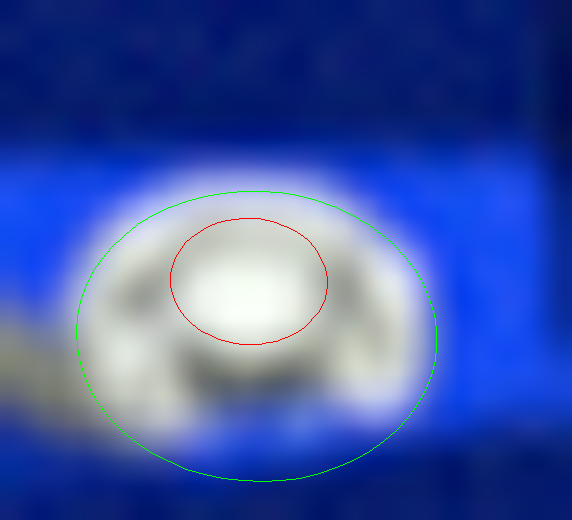

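View pics/t12.png

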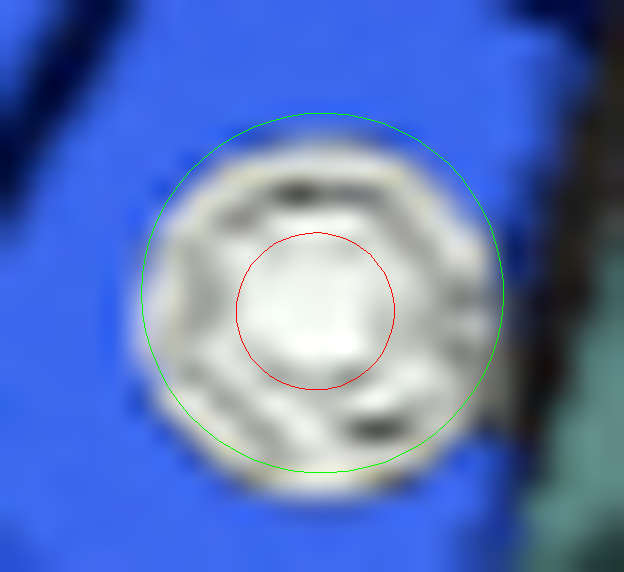

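A resisting torque of about 0.6 N m means the ring has caught the nut, though it is not fully down. I'll back off a few degrees to relieve the flats and press down.

>>> send_rows(targets=[{"delta_rot": [0, 0, -0.025], "translation": [-0.5, 2.6, 0], "claw": 0}, {"delta_rot": [0, 0, -0.025], "translation": [-0.5, 2.6, 0], "claw": 0}, {"delta_rot": [0, 0, 0], "translation": [0, 0, 1.5], "claw": 0}, {"delta_rot": [0, 0, 0], "translation": [0, 0, 1.5], "claw": 0}, {"delta_rot": [0, 0, 0], "translation": [0, 0, 1.5], "claw": 0}, {"delta_rot": [0, 0, 0], "translation": [0, 0, 1.5], "claw": 0}, {"delta_rot": [0, 0, 0], "translation": [0, 0, 1], "claw": 0}, {"delta_rot": [0, 0, 0], "translation": [0, 0, 0], "claw": 0}])

```text
t: 15.35
ee_pos: [0.5368, -0.0131, 0.0086]
eef_rot: [179.8, -0.1, 73.5]
ft_force: [0.2, 1.2, -0.9]
width: 0.0134
```

```bash
python3 -c "
from plan import *
st()"; python3 look2.py 13 1
```

```text
t 15.35 tcp [536.8 -13.1   8.6] rpy [ 1.7979e+02 -9.0000e-02  7.3480e+01] F [ 0.2  1.2 -0.9] M [0.53 0.08 0.2 ] w 13.4
ring c [566.7  87.6] under z 10.8 phi 13.3
tau about ring z: rxF -0.019 +Mz 0.204
q [-23.3  30.6  26.9 113.2 -20.8  40.6  -0.3]
t 15.35 tcp [536.8 -13.1   8.6] rpy [ 1.7979e+02 -9.0000e-02  7.3480e+01] F [ 0.2  1.2 -0.9] M [0.53 0.08 0.2 ] w 13.4
ring [0.5667 0.0876]
```

View pics/s13.png

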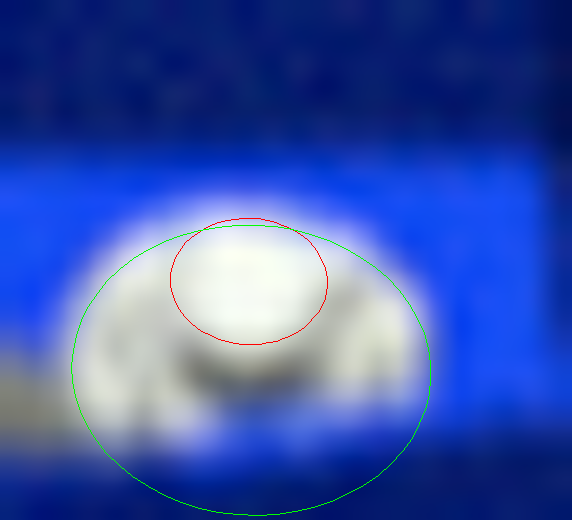

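View pics/t13.png

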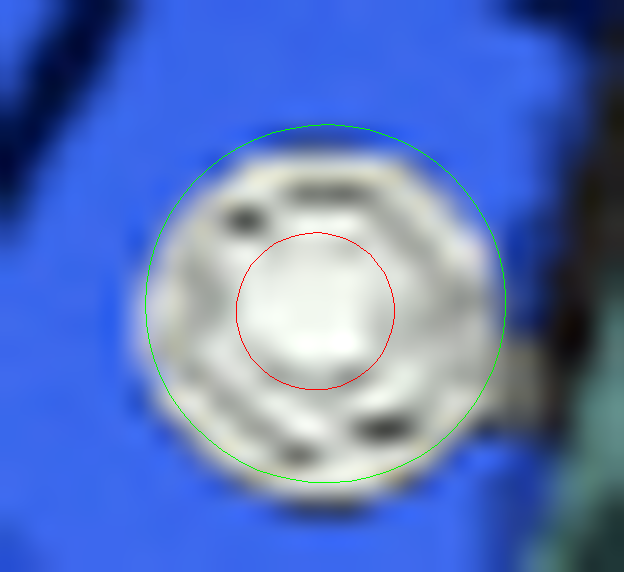

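Run:
```python
from plan import *
im=imaging.camera('scene');crop(im,255,190,80,66,9,'pics/s14.png')
```

```text
(no output)
```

View pics/s14.png

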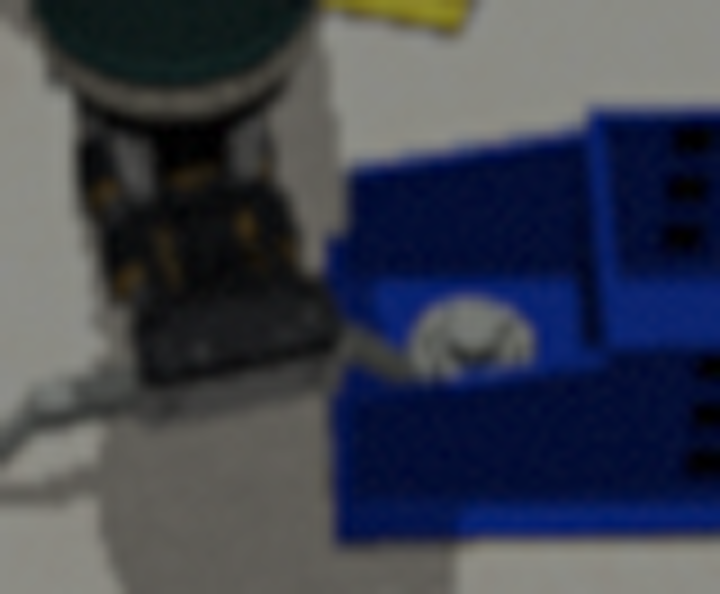

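Run:
```python
from plan import *
s=st()
im=imaging.camera('scene');crop(im,225,200,75,60,10,'pics/s15.png')
a=np.radians(s['eef_rot'][2]);P=s['ee_pos'];u=np.array([np.cos(a),np.sin(a),0])
for tilt in (0,2,4,6):
    t=np.radians(tilt)
    # ring end up by tilt about grip point (z= ee+.0382)
    g=P+[0,0,.0382]
    ux=u*np.cos(t)+np.array([0,0,1])*np.sin(t);uz=-u*np.sin(t)+np.array([0,0,1])*np.cos(t)
    sm=g-ux*.105+uz*(-.036+.014);bg=g+ux*.105+uz*(-.036+.014)
    print(tilt,'small',np.round((proj('scene',[sm])[0]-(225,200)+.5)*10-.5),'hendl',np.round((proj('scene',[g-ux*.06+uz*.009])[0]-(225,200)+.5)*10-.5),'big',np.round((proj('scene',[bg])[0]-(298,215)+.5)*26-.5),np.round((proj('top',[bg])[0]-(262,174)+.5)*26-.5),np.round(bg*1000,1))
```

```text
t 15.5 tcp [536.8 -13.1   8.8] rpy [ 1.7979e+02 -9.0000e-02  7.3480e+01] F [-0.6  0.7 -1.5] M [0.55 0.09 0.24] w 13.3
ring c [566.7  87.6] under z 11.0 phi 13.3
tau about ring z: rxF -0.075 +Mz 0.243
q [-23.3  30.6  26.9 113.2 -20.8  40.6  -0.3]
0 small [206. 421.] hendl [335. 338.] big [251. 367.] [325. 303.] [566.7  87.6  25. ]
2 small [210. 427.] hendl [335. 342.] big [257. 349.] [319. 298.] [566.9  88.3  28.7]
4 small [214. 433.] hendl [335. 346.] big [262. 331.] [314. 294.] [567.   88.8  32.4]
6 small [218. 438.] hendl [335. 350.] big [267. 313.] [310. 289.] [567.2  89.3  36.1]
```

View pics/s15.png

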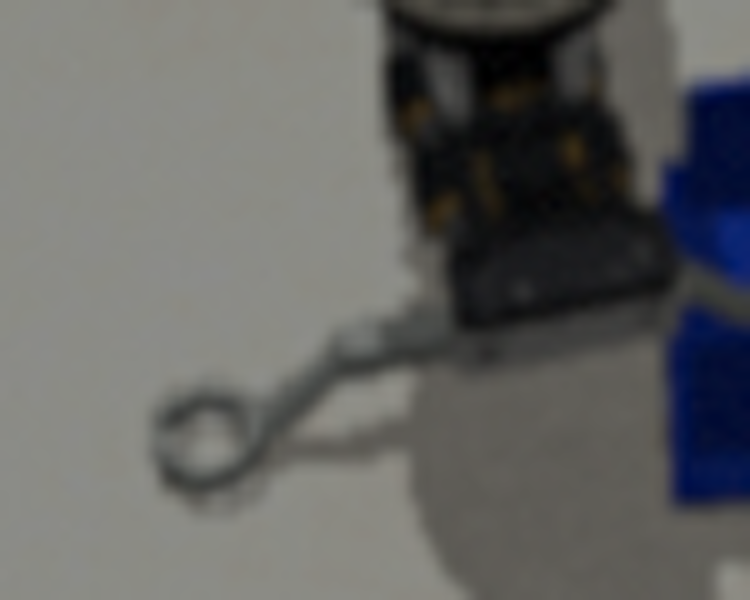

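The ring tilts up about 4° from grip slip: the small ring shows at s15 (204,440), against (206,421) if level. So the ring is about 9 mm onto the nut but not down. I'll pitch the tool to level the spanner and wiggle within the play to seat it.

>>> send_rows(targets=[{"delta_rot": [0, -0.012, -0.015], "translation": [0, 1.6, 0], "claw": 0}, {"delta_rot": [0, -0.012, 0], "translation": [0, 0, 0], "claw": 0}, {"delta_rot": [0, -0.012, 0.02], "translation": [0, -2.1, 0], "claw": 0}, {"delta_rot": [0, -0.012, 0.01], "translation": [0, -1, 0], "claw": 0}, {"delta_rot": [0, -0.012, -0.015], "translation": [0, 1.6, 0], "claw": 0}, {"delta_rot": [0, -0.01, -0.01], "translation": [0, 1, 0], "claw": 0}, {"delta_rot": [0, 0, 0], "translation": [0, 0, 0], "claw": 0}, {"delta_rot": [0, 0, 0], "translation": [0, 0, 0], "claw": 0}])

```text
t: 16.22
ee_pos: [0.5379, -0.0161, 0.0094]
eef_rot: [179.8, 4.6, 74.3]
ft_force: [-2.2, -2.5, 2.4]
width: 0.0136
```

```bash
python3 -c "
from plan import *
st()"; python3 look2.py 16 1
```

```text
t 16.22 tcp [537.9 -16.1   9.4] rpy [179.83   4.6   74.31] F [-2.2 -2.5  2.4] M [0.01 0.4  0.08] w 13.6
ring c [566.3  85. ] under z 11.6 phi 14.1
tau about ring z: rxF -0.153 +Mz 0.081
q [-28.   32.1  29.9 112.  -16.5  41.9  -5.1]
t 16.22 tcp [537.9 -16.1   9.4] rpy [179.83   4.6   74.31] F [-2.2 -2.5  2.4] M [0.01 0.4  0.08] w 13.6
ring [0.5663 0.085 ]
```

View pics/s16.png

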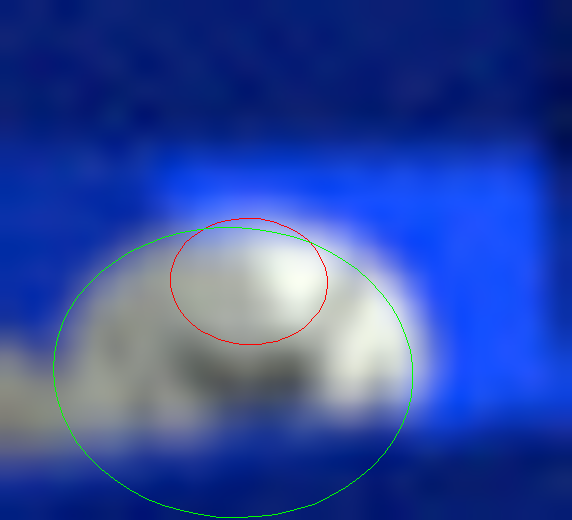

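View pics/t16.png

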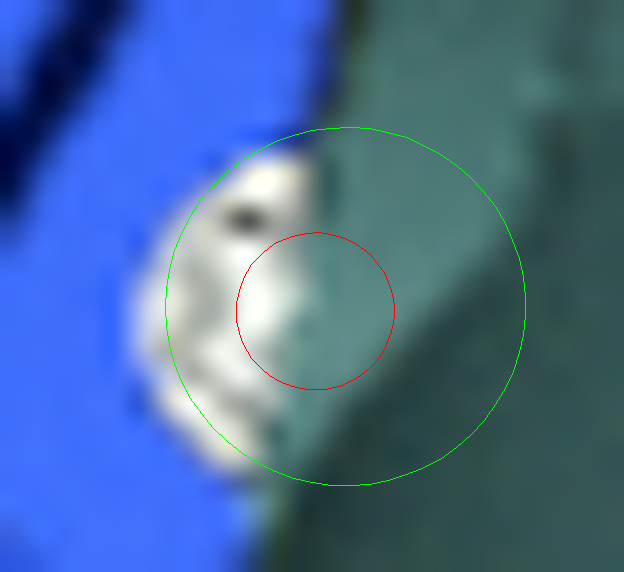

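>>> send_rows(targets=[{"delta_rot": [0, 0, -0.02], "translation": [0, 2.1, 0.5], "claw": 0}, {"delta_rot": [0, 0, 0.02], "translation": [0, -2.1, 0.5], "claw": 0}, {"delta_rot": [0, 0, 0.03], "translation": [0, -3.2, 0.5], "claw": 0}, {"delta_rot": [0, 0, 0.02], "translation": [0, -2.1, 0.5], "claw": 0}, {"delta_rot": [0, 0, 0.02], "translation": [0, -2.1, 0.5], "claw": 0}, {"delta_rot": [0, 0, -0.02], "translation": [0, 2.1, 0.5], "claw": 0}, {"delta_rot": [0, 0, -0.02], "translation": [0, 2.1, 0.5], "claw": 0}, {"delta_rot": [0, 0, 0], "translation": [0, 0, 0], "claw": 0}])

```text
t: 16.98
ee_pos: [0.5343, -0.0161, 0.0063]
eef_rot: [179.6, 4.6, 72.1]
ft_force: [-1.5, -2.9, 3.4]
width: 0.0134
```

```bash
python3 -c "
from plan import *
st()"; python3 look2.py 17 1
```

```text
t 16.98 tcp [534.3 -16.1   6.3] rpy [179.58   4.56  72.11] F [-1.5 -2.9  3.4] M [-0.21  0.47  0.26] w 13.4
ring c [566.5  83.9] under z 8.5 phi 11.9
tau about ring z: rxF -0.054 +Mz 0.261
q [-28.5  32.2  30.3 112.6 -17.1  41.3  -6.8]
t 16.98 tcp [534.3 -16.1   6.3] rpy [179.58   4.56  72.11] F [-1.5 -2.9  3.4] M [-0.21  0.47  0.26] w 13.4
ring [0.5665 0.0839]
```

View pics/s17.png

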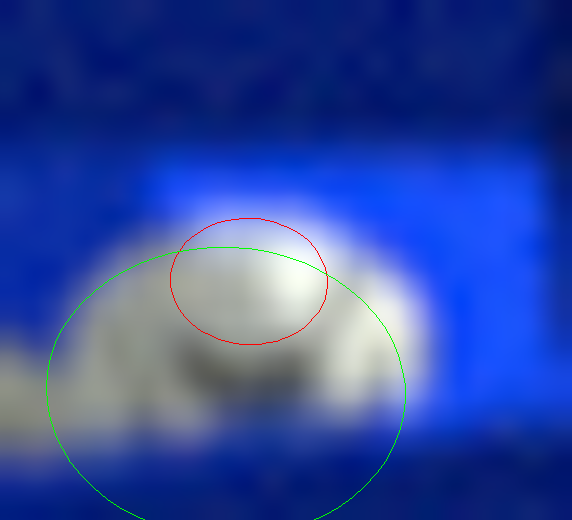

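The scene view now matches a seated ring: its far edge is at row ~220, against 224 predicted on the washer. Stroking clockwise.

>>> send_rows(targets=[{"delta_rot": [0.002, 0, 0.03], "translation": [0, -3.2, 0.1], "claw": 0}, {"delta_rot": [0.004, 0, 0.05], "translation": [0, -5.4, 0.1], "claw": 0}, {"delta_rot": [0.004, 0, 0.05], "translation": [0, -5.4, 0.1], "claw": 0}, {"delta_rot": [0.004, 0, 0.05], "translation": [0, -5.4, 0.1], "claw": 0}, {"delta_rot": [0.004, 0, 0.05], "translation": [0, -5.4, 0.1], "claw": 0}, {"delta_rot": [0.004, 0, 0.05], "translation": [0, -5.4, 0.1], "claw": 0}, {"delta_rot": [0.004, 0, 0.05], "translation": [0, -5.4, 0.1], "claw": 0}, {"delta_rot": [0.004, 0, 0.05], "translation": [0, -5.4, 0.1], "claw": 0}])

```text
t: 17.75
ee_pos: [0.498, 0.0029, 0.0054]
eef_rot: [179.4, 4.3, 49.2]
ft_force: [-2.7, -1.7, 5.2]
width: 0.0137
```

```bash
python3 -c "
from plan import *
st(.108)"
```

```text
t 17.75 tcp [498.    2.9   5.4] rpy [179.44   4.33  49.16] F [-2.7 -1.7  5.2] M [-0.25  0.56  0.6 ] w 13.7
ring c [568.6  84.6] under z 7.6 phi -11.0
tau about ring z: rxF -0.098 +Mz 0.605
q [-35.3  31.6  36.1 116.6 -22.   41.9 -26.7]
```

>>> send_rows(targets=[{"delta_rot": [0.004, 0, 0.05], "translation": [-0.2, -5.5, 0], "claw": 0}, {"delta_rot": [0.004, 0, 0.05], "translation": [-0.2, -5.5, 0], "claw": 0}, {"delta_rot": [0.004, 0, 0.05], "translation": [-0.2, -5.5, 0], "claw": 0}, {"delta_rot": [0.004, 0, 0.05], "translation": [-0.2, -5.5, 0], "claw": 0}, {"delta_rot": [0.004, 0, 0.05], "translation": [-0.2, -5.5, 0], "claw": 0}, {"delta_rot": [0.004, 0, 0.05], "translation": [-0.2, -5.5, 0], "claw": 0}, {"delta_rot": [0.002, 0, 0.03], "translation": [-0.1, -3.2, 0], "claw": 0}, {"delta_rot": [0, 0, 0], "translation": [0, 0, 0], "claw": 0}])

```text
t: 18.42
ee_pos: [0.4723, 0.033, 0.0054]
eef_rot: [179.5, 4.0, 29.1]
ft_force: [-4.5, -4.1, 6.6]
width: 0.0133
```

```bash
python3 -c "
from plan import *
st(.108)
im=imaging.camera('top');crop(im,235,150,90,80,8,'pics/t18.png')
im=imaging.camera('scene');crop(im,255,190,80,66,9,'pics/s18.png')"
```

```text
t 18.42 tcp [472.3  33.    5.4] rpy [179.53   4.04  29.06] F [-4.5 -4.1  6.6] M [-0.7   0.58  0.38] w 13.3
ring c [566.7  85.5] under z 7.6 phi -31.1
tau about ring z: rxF 0.149 +Mz 0.383
q [-42.1  31.5  40.8 119.2 -26.9  42.9 -45.1]
```

View pics/s18.png

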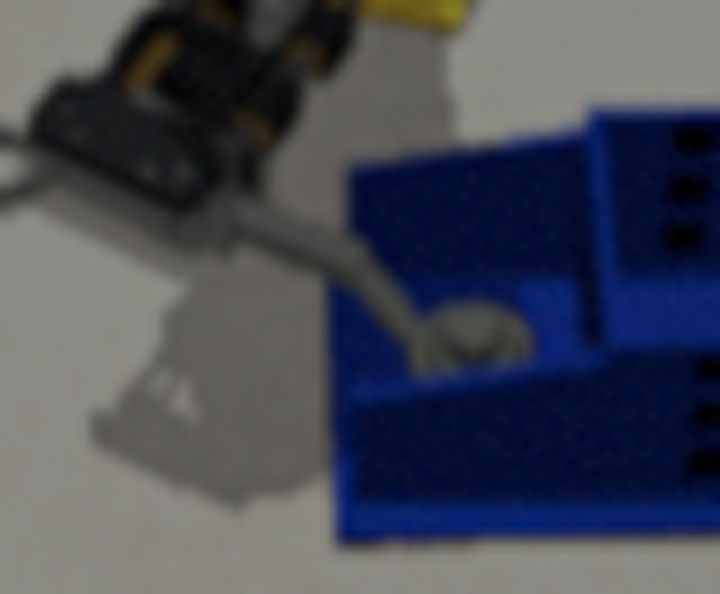

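View pics/t18.png

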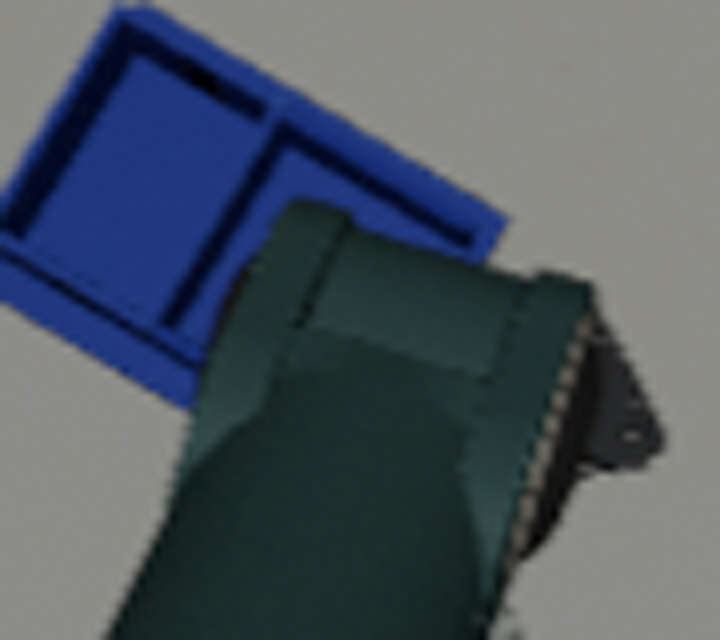

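The ring is still seated and the handle clears the far rib end: in s18 it passes in front at (350,240). I'll finish the stroke, relax the play and start lifting.

>>> send_rows(targets=[{"delta_rot": [0.002, 0, 0.03], "translation": [0, -3.2, 0], "claw": 0}, {"delta_rot": [0.002, 0, 0.03], "translation": [0, -3.2, 0], "claw": 0}, {"delta_rot": [-0.002, 0, -0.03], "translation": [0, 3.2, 0], "claw": 0}, {"delta_rot": [-0.002, 0, -0.035], "translation": [0, 3.8, 0], "claw": 0}, {"delta_rot": [-0.002, 0, -0.02], "translation": [0, 2.1, -1], "claw": 0}, {"delta_rot": [0, 0, 0], "translation": [-0.2, 0, -3], "claw": 0}, {"delta_rot": [0, 0, 0], "translation": [-0.4, 0, -5], "claw": 0}, {"delta_rot": [0, 0, 0], "translation": [-0.4, 0, -5], "claw": 0}])

```text
t: 19.18
ee_pos: [0.4728, 0.0324, 0.0192]
eef_rot: [179.6, 4.1, 30.5]
ft_force: [0.6, 0.6, -4.8]
width: 0.0133
```

```bash
python3 -c "
from plan import *
st(.108)"
```

```text
t 19.18 tcp [472.8  32.4  19.2] rpy [179.58   4.08  30.5 ] F [ 0.6  0.6 -4.8] M [-0.04 -0.11 -0.05] w 13.3
ring c [565.8  87.2] under z 21.4 phi -29.7
tau about ring z: rxF -0.027 +Mz -0.054
q [-42.8  30.1  41.7 118.8 -25.2  44.3 -44.9]
```

>>> send_rows(targets=[{"delta_rot": [0, 0, 0], "translation": [-0.6, 0, -8], "claw": 0}, {"delta_rot": [0, 0, 0], "translation": [-0.6, 0, -8], "claw": 0}, {"delta_rot": [-0.003, 0, -0.05], "translation": [0, 5.4, -4], "claw": 0}, {"delta_rot": [-0.007, 0, -0.1], "translation": [0.5, 10.8, 0], "claw": 0}, {"delta_rot": [-0.007, 0, -0.1], "translation": [0.5, 10.8, 0], "claw": 0}, {"delta_rot": [-0.007, 0, -0.1], "translation": [0.5, 10.8, 0], "claw": 0}, {"delta_rot": [-0.007, 0, -0.1], "translation": [0.5, 10.8, 0], "claw": 0}, {"delta_rot": [-0.007, 0, -0.1], "translation": [0.5, 10.8, 0], "claw": 0}])

```text
t: 19.85
ee_pos: [0.5157, -0.0069, 0.0465]
eef_rot: [179.7, 4.2, 63.2]
ft_force: [0.1, -0.4, -4.3]
width: 0.0137
```

```bash
python3 -c "
from plan import *
s=st(.108)
a=np.radians(90.5);L=.108;c=(.566,.087)
full(s,[(c[0]-L*np.cos(b),c[1]-L*np.sin(b),.036,np.degrees(b),-.3,4.1) for b in np.radians(np.linspace(s['eef_rot'][2],90.5,7)[1:])])"
```

```text
t 19.85 tcp [515.7  -6.9  46.5] rpy [179.68   4.21  63.22] F [ 0.1 -0.4 -4.3] M [ 0.1   0.11 -0.03] w 13.7
ring c [564.4  89.5] under z 48.7 phi 3.0
tau about ring z: rxF 0.031 +Mz -0.028
q [-33.8  27.9  35.6 113.8 -16.8  45.9 -16. ]
[-0.005, 0.002, -0.079] [-0.4, 11.1, 10.6]
[-0.006, 0.001, -0.079] [0.3, 8.5, -0.0]
[-0.006, 0.0, -0.079] [0.4, 8.6, 0.0]
[-0.006, 0.001, -0.08] [0.3, 8.6, 0.0]
[-0.005, 0.0, -0.079] [0.4, 8.5, 0.1]
[-0.006, 0.0, -0.079] [0.3, 8.6, -0.0]
end [567. -21.  36.] [179.69   4.13  90.5 ]
```

>>> send_rows(targets=[{"delta_rot": [-0.006, 0, -0.08], "translation": [0, 9.5, 2], "claw": 0}, {"delta_rot": [-0.006, 0, -0.08], "translation": [0.3, 8.6, 3], "claw": 0}, {"delta_rot": [-0.006, 0, -0.08], "translation": [0.3, 8.6, 3], "claw": 0}, {"delta_rot": [-0.006, 0, -0.08], "translation": [0.3, 8.6, 2], "claw": 0}, {"delta_rot": [-0.005, 0, -0.07], "translation": [0.2, 7.5, 1], "claw": 0}, {"delta_rot": [-0.003, 0, -0.04], "translation": [0.1, 4.3, 0], "claw": 0}, {"delta_rot": [-0.001, 0, -0.015], "translation": [0, 1.6, 0], "claw": 0}, {"delta_rot": [0, 0, 0], "translation": [0, 0, 0], "claw": 0}])

```text
t: 20.52
ee_pos: [0.5659, -0.022, 0.0414]
eef_rot: [179.5, 4.5, 90.2]
ft_force: [0.4, 0.3, -5.2]
width: 0.0135
```

```bash
python3 -c "
from plan import *
s=st(.108)"; python3 look2.py 20 1
```

```text
t 20.52 tcp [565.9 -22.   41.4] rpy [179.53   4.49  90.21] F [ 0.4  0.3 -5.2] M [0.02 0.06 0.01] w 13.5
ring c [565.5  86. ] under z 43.6 phi 30.0
tau about ring z: rxF 0.04 +Mz 0.008
q [-25.7  30.1  28.1 108.6 -13.1  44.7   8.6]
t 20.52 tcp [565.9 -22.   41.4] rpy [179.53   4.49  90.21] F [ 0.4  0.3 -5.2] M [0.02 0.06 0.01] w 13.5
ring [0.5655 0.083 ]
```

View pics/s20.png

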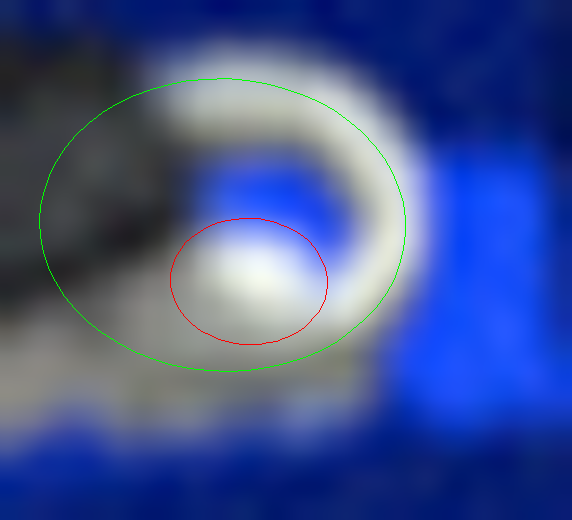

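View pics/t20.png

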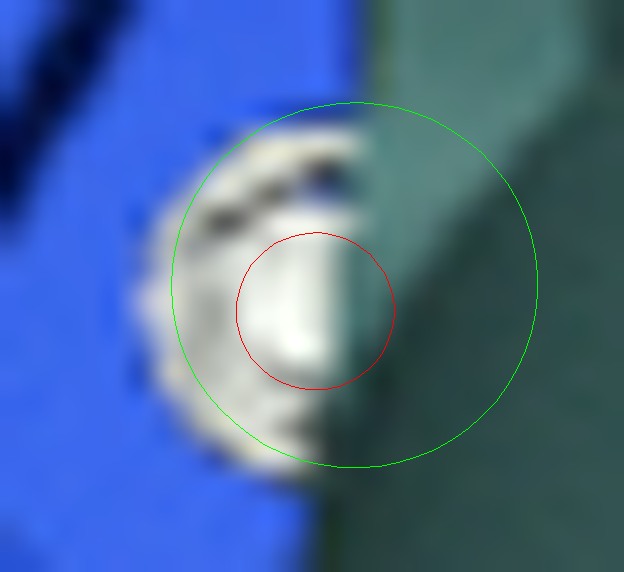

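>>> send_rows(targets=[{"delta_rot": [0, 0, 0], "translation": [0.8, 0.8, 2], "claw": 0}, {"delta_rot": [0, 0, -0.005], "translation": [0.5, 0.7, 4], "claw": 0}, {"delta_rot": [0, 0, 0], "translation": [0.3, 0, 5], "claw": 0}, {"delta_rot": [0, 0, 0], "translation": [0.3, 0, 4], "claw": 0}, {"delta_rot": [0, 0, 0], "translation": [0.2, 0, 2], "claw": 0}, {"delta_rot": [0, 0, 0], "translation": [0.1, 0, 1], "claw": 0}, {"delta_rot": [0, 0, 0], "translation": [0.1, 0, 1], "claw": 0}, {"delta_rot": [0, 0, 0], "translation": [0.1, 0, 1], "claw": 0}])

```text
t: 21.28
ee_pos: [0.5663, -0.0205, 0.0189]
eef_rot: [179.6, 4.5, 90.3]
ft_force: [1.1, -1.2, -3.5]
width: 0.0131
```

```bash
python3 -c "
from plan import *
s=st(.108)"
```

```text
t 21.28 tcp [566.3 -20.5  18.9] rpy [179.62   4.51  90.26] F [ 1.1 -1.2 -3.5] M [ 0.12 -0.14 -0.01] w 13.1
ring c [565.8  87.5] under z 21.1 phi 30.1
tau about ring z: rxF 0.117 +Mz -0.013
q [-25.   32.1  27.1 109.  -14.2  42.4   9.2]
```

>>> send_rows(targets=[{"delta_rot": [0, 0, 0.012], "translation": [0.1, -1.3, 1], "claw": 0}, {"delta_rot": [0, 0, 0.012], "translation": [0.1, -1.3, 1.2], "claw": 0}, {"delta_rot": [0, 0, -0.015], "translation": [0.1, 1.6, 1.2], "claw": 0}, {"delta_rot": [0, 0, -0.02], "translation": [0.1, 2.1, 1.2], "claw": 0}, {"delta_rot": [0, 0, -0.01], "translation": [0.1, 1, 1.2], "claw": 0}, {"delta_rot": [0, 0, 0.02], "translation": [0.1, -2.1, 1.2], "claw": 0}, {"delta_rot": [0, 0, 0.01], "translation": [0.1, -1, 1], "claw": 0}, {"delta_rot": [0, 0, 0], "translation": [0, 0, 0.5], "claw": 0}])

```text
t: 21.95
ee_pos: [0.5656, -0.0205, 0.0098]
eef_rot: [179.5, 4.5, 89.7]
ft_force: [-0.1, 0.9, -4.2]
width: 0.0133
```

```bash
python3 -c "
from plan import *
s=st(.108)"; python3 look2.py 21 1
```

```text
t 21.95 tcp [565.6 -20.5   9.8] rpy [179.54   4.49  89.69] F [-0.1  0.9 -4.2] M [ 0.19 -0.05  0.01] w 13.3
ring c [566.2  87.5] under z 12.0 phi 29.5
tau about ring z: rxF -0.011 +Mz 0.008
q [-24.8  32.9  26.8 109.3 -14.8  41.3   9. ]
t 21.95 tcp [565.6 -20.5   9.8] rpy [179.54   4.49  89.69] F [-0.1  0.9 -4.2] M [ 0.19 -0.05  0.01] w 13.3
ring [0.5662 0.0845]
```

View pics/s21.png

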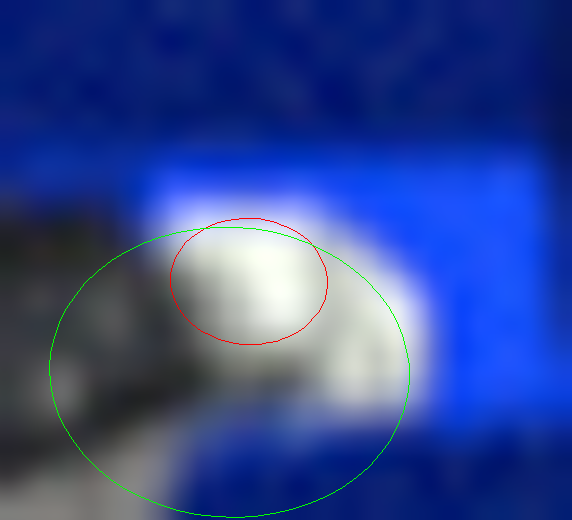

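View pics/t21.png

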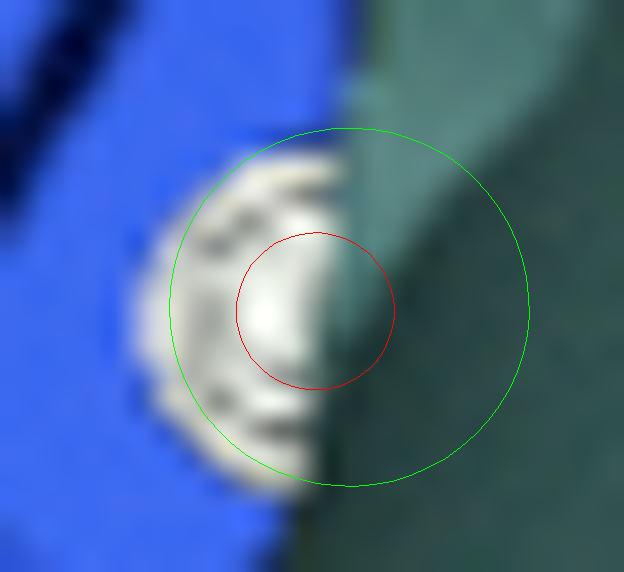

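Sliding down with almost no force. I'll finish seating and start the second stroke.

>>> send_rows(targets=[{"delta_rot": [0, 0, 0], "translation": [0.1, 0, 1.2], "claw": 0}, {"delta_rot": [0, 0, 0], "translation": [0.1, 0, 1.2], "claw": 0}, {"delta_rot": [0, 0, 0], "translation": [0.1, 0, 1.2], "claw": 0}, {"delta_rot": [0, 0, 0.01], "translation": [0.1, -1, 1], "claw": 0}, {"delta_rot": [0.003, 0, 0.04], "translation": [0, -4.3, 0.3], "claw": 0}, {"delta_rot": [0.004, 0, 0.05], "translation": [0, -5.4, 0.1], "claw": 0}, {"delta_rot": [0.004, 0, 0.05], "translation": [0, -5.4, 0.1], "claw": 0}, {"delta_rot": [0.004, 0, 0.05], "translation": [0, -5.4, 0.1], "claw": 0}])

```text
t: 22.72
ee_pos: [0.5464, -0.0191, 0.0057]
eef_rot: [179.2, 4.3, 77.8]
ft_force: [-0.2, 0.1, -0.2]
width: 0.0136
```

```bash
python3 -c "
from plan import *
s=st(.108)"
```

```text
t 22.72 tcp [546.4 -19.1   5.7] rpy [179.23   4.31  77.83] F [-0.2  0.1 -0.2] M [0.26 0.24 0.59] w 13.6
ring c [569.2  86.4] under z 7.9 phi 17.6
tau about ring z: rxF -0.024 +Mz 0.593
q [-27.5  32.7  29.8 111.7 -17.3  40.8  -0.6]
```

>>> send_rows(targets=[{"delta_rot": [0.004, 0, 0.055], "translation": [-0.2, -6, 0.1], "claw": 0}, {"delta_rot": [0.004, 0, 0.055], "translation": [-0.2, -6, 0.1], "claw": 0}, {"delta_rot": [0.004, 0, 0.055], "translation": [-0.2, -6, 0.1], "claw": 0}, {"delta_rot": [0.004, 0, 0.055], "translation": [-0.2, -6, 0.1], "claw": 0}, {"delta_rot": [0.004, 0, 0.055], "translation": [-0.2, -6, 0.1], "claw": 0}, {"delta_rot": [0.004, 0, 0.055], "translation": [-0.2, -6, 0.1], "claw": 0}, {"delta_rot": [0.004, 0, 0.055], "translation": [-0.2, -6, 0.1], "claw": 0}, {"delta_rot": [0.004, 0, 0.055], "translation": [-0.2, -6, 0.1], "claw": 0}])

```text
t: 23.38
ee_pos: [0.5012, 0.0007, 0.0053]
eef_rot: [179.2, 3.8, 51.4]
ft_force: [-0.2, 0.6, -0.5]
width: 0.0138
```

```bash
python3 -c "
from plan import *
s=st(.108)"
```

```text
t 23.38 tcp [501.2   0.7   5.3] rpy [179.16   3.79  51.4 ] F [-0.2  0.6 -0.5] M [ 0.39 -0.01  0.57] w 13.8
ring c [568.6  85.1] under z 7.5 phi -8.8
tau about ring z: rxF -0.058 +Mz 0.571
q [-35.4  31.7  36.7 116.8 -22.9  41.2 -23.4]
```

>>> send_rows(targets=[{"delta_rot": [0.004, 0, 0.055], "translation": [-0.2, -6, 0.1], "claw": 0}, {"delta_rot": [0.004, 0, 0.055], "translation": [-0.2, -6, 0.1], "claw": 0}, {"delta_rot": [0.004, 0, 0.055], "translation": [-0.2, -6, 0.1], "claw": 0}, {"delta_rot": [0.004, 0, 0.055], "translation": [-0.2, -6, 0.1], "claw": 0}, {"delta_rot": [0.004, 0, 0.055], "translation": [-0.2, -6, 0.1], "claw": 0}, {"delta_rot": [0.004, 0, 0.055], "translation": [-0.2, -6, 0.1], "claw": 0}, {"delta_rot": [0.003, 0, 0.045], "translation": [-0.2, -4.9, 0.1], "claw": 0}, {"delta_rot": [0.002, 0, 0.02], "translation": [0, -2.1, 0], "claw": 0}])

```text
t: 24.05
ee_pos: [0.4715, 0.0351, 0.005]
eef_rot: [179.4, 3.3, 27.6]
ft_force: [-2.1, -2.0, -0.6]
width: 0.0135
```

```bash
python3 -c "
from plan import *
s=st(.108)"
```

```text
t 24.05 tcp [471.5  35.1   5. ] rpy [179.36   3.29  27.6 ] F [-2.1 -2.  -0.6] M [-0.34  0.4   0.48] w 13.5
ring c [567.2  85.2] under z 7.2 phi -32.6
tau about ring z: rxF 0.092 +Mz 0.481
q [-43.5  31.6  42.4 119.9 -28.7  42.3 -45. ]
```

>>> send_rows(targets=[{"delta_rot": [-0.002, 0, -0.03], "translation": [0, 3.2, 0], "claw": 0}, {"delta_rot": [-0.002, 0, -0.035], "translation": [0, 3.8, 0], "claw": 0}, {"delta_rot": [-0.002, 0, -0.02], "translation": [0, 2.1, -1], "claw": 0}, {"delta_rot": [0, 0, 0], "translation": [-0.2, 0, -3], "claw": 0}, {"delta_rot": [0, 0, 0], "translation": [-0.3, 0, -6], "claw": 0}, {"delta_rot": [0, 0, 0], "translation": [-0.4, 0, -8], "claw": 0}, {"delta_rot": [0, 0, 0], "translation": [-0.4, 0, -8], "claw": 0}, {"delta_rot": [0, 0, 0], "translation": [-0.4, 0, -6], "claw": 0}])

```text
t: 24.72
ee_pos: [0.4749, 0.0281, 0.0391]
eef_rot: [179.4, 3.4, 32.5]
ft_force: [0.4, 0.8, -4.6]
width: 0.0135
```

```bash
python3 -c "
from plan import *
s=st(.108)"
```

```text
t 24.72 tcp [474.9  28.1  39.1] rpy [179.37   3.45  32.54] F [ 0.4  0.8 -4.6] M [-0.01  0.05 -0.03] w 13.5
ring c [565.9  86.2] under z 41.3 phi -27.7
tau about ring z: rxF -0.054 +Mz -0.027
q [-44.6  28.1  44.3 118.7 -24.1  45.8 -43.1]
```

>>> send_rows(targets=[{"delta_rot": [-0.004, 0, -0.06], "translation": [0, 6.5, 0], "claw": 0}, {"delta_rot": [-0.006, 0, -0.1], "translation": [0.5, 10.8, 0], "claw": 0}, {"delta_rot": [-0.006, 0, -0.1], "translation": [0.5, 10.8, 0], "claw": 0}, {"delta_rot": [-0.006, 0, -0.1], "translation": [0.5, 10.8, 0], "claw": 0}, {"delta_rot": [-0.006, 0, -0.1], "translation": [0.5, 10.8, 0], "claw": 0}, {"delta_rot": [-0.006, 0, -0.1], "translation": [0.5, 10.8, 0], "claw": 0}, {"delta_rot": [-0.006, 0, -0.1], "translation": [0.5, 10.8, 0], "claw": 0}, {"delta_rot": [-0.006, 0, -0.1], "translation": [0.5, 10.8, 0], "claw": 0}])

```text
t: 25.38
ee_pos: [0.5424, -0.0187, 0.0467]
eef_rot: [179.4, 3.8, 77.9]
ft_force: [0.2, 0.4, -4.0]
width: 0.0133
```

```bash
python3 -c "
from plan import *
s=st(.108)
L=.108;c=(.5662,.0873)
full(s,[(c[0]-L*np.cos(b),c[1]-L*np.sin(b),.040,np.degrees(b),-.5,3.9) for b in np.radians(np.linspace(s['eef_rot'][2],92.3,5)[1:])])"
```

```text
t 25.38 tcp [542.4 -18.7  46.7] rpy [179.36   3.83  77.89] F [ 0.2  0.4 -4. ] M [0.02 0.08 0.08] w 13.3
ring c [565.1  86.9] under z 48.9 phi 17.7
tau about ring z: rxF 0.014 +Mz 0.083
q [-29.8  28.8  32.8 111.3 -16.   45.2  -1. ]
[-0.002, -0.001, -0.063] [1.3, 7.8, 6.7]
[-0.004, 0.001, -0.062] [0.2, 6.7, 0.1]
[-0.004, 0.0, -0.063] [0.2, 6.8, -0.0]
[-0.005, 0.001, -0.063] [0.2, 6.8, 0.0]
end [570.5 -20.6  40. ] [179.48   3.9   92.3 ]
```

>>> send_rows(targets=[{"delta_rot": [-0.004, 0, -0.07], "translation": [0.5, 8, 2], "claw": 0}, {"delta_rot": [-0.004, 0, -0.07], "translation": [0.3, 8, 3], "claw": 0}, {"delta_rot": [-0.004, 0, -0.06], "translation": [0.2, 6.5, 4], "claw": 0}, {"delta_rot": [-0.002, 0, -0.035], "translation": [0.2, 4, 4], "claw": 0}, {"delta_rot": [-0.001, 0, -0.01], "translation": [0.1, 1, 3], "claw": 0}, {"delta_rot": [0, 0, 0], "translation": [0, 0, 1.5], "claw": 0}, {"delta_rot": [0, 0, 0], "translation": [0, 0, 0], "claw": 0}, {"delta_rot": [0, 0, 0], "translation": [0, 0, 0], "claw": 0}])

```text
t: 26.05
ee_pos: [0.5729, -0.0238, 0.0336]
eef_rot: [179.3, 4.1, 92.7]
ft_force: [-0.2, -0.1, -5.0]
width: 0.0129
```

```bash
python3 -c "
from plan import *
s=st(.108)"
```

```text
t 26.05 tcp [572.9 -23.8  33.6] rpy [179.26   4.12  92.69] F [-0.2 -0.1 -5. ] M [0.11 0.08 0.01] w 12.9
ring c [567.8  84.1] under z 35.8 phi 32.5
tau about ring z: rxF -0.022 +Mz 0.012
q [-25.1  31.2  28.1 108.2 -14.6  43.7  12.6]
```

>>> send_rows(targets=[{"delta_rot": [0, 0, 0.002], "translation": [2, -1, 0], "claw": 0}, {"delta_rot": [0, 0, 0], "translation": [1.2, -0.5, 1], "claw": 0}, {"delta_rot": [0, 0, 0], "translation": [0.3, 0, 2], "claw": 0}, {"delta_rot": [0, 0, 0], "translation": [0.2, 0, 2.5], "claw": 0}, {"delta_rot": [0, 0, 0], "translation": [0.1, 0, 2], "claw": 0}, {"delta_rot": [0, 0, 0], "translation": [0.1, 0, 1], "claw": 0}, {"delta_rot": [0, 0, 0], "translation": [0, 0, 0.3], "claw": 0}, {"delta_rot": [0, 0, 0], "translation": [0, 0, 0], "claw": 0}])

```text
t: 26.72
ee_pos: [0.5706, -0.0196, 0.0241]
eef_rot: [179.3, 4.1, 92.5]
ft_force: [-0.4, -0.0, -4.4]
width: 0.0132
```

```bash
python3 -c "
from plan import *
s=st(.108)"
```

```text
t 26.72 tcp [570.6 -19.6  24.1] rpy [179.26   4.11  92.46] F [-0.4 -0.  -4.4] M [0.07 0.03 0.01] w 13.2
ring c [565.9  88.3] under z 26.3 phi 32.3
tau about ring z: rxF -0.045 +Mz 0.011
q [-25.3  31.8  27.7 108.7 -15.   42.6  12.3]
```

>>> send_rows(targets=[{"delta_rot": [0, 0, 0], "translation": [-0.7, 0, 1], "claw": 0}, {"delta_rot": [0, 0, 0], "translation": [0, 0, 1.2], "claw": 0}, {"delta_rot": [0, 0, 0.01], "translation": [0.1, -1, 1.2], "claw": 0}, {"delta_rot": [0, 0, 0.01], "translation": [0.1, -1, 1.2], "claw": 0}, {"delta_rot": [0, 0, -0.015], "translation": [0.1, 1.6, 1.2], "claw": 0}, {"delta_rot": [0, 0, -0.015], "translation": [0.1, 1.6, 1.2], "claw": 0}, {"delta_rot": [0, 0, 0.01], "translation": [0.1, -1, 1.2], "claw": 0}, {"delta_rot": [0, 0, 0], "translation": [0, 0, 0.7], "claw": 0}])

```text
t: 27.38
ee_pos: [0.5712, -0.0207, 0.0145]
eef_rot: [179.2, 4.1, 92.5]
ft_force: [-0.7, -0.0, -4.7]
width: 0.0134
```

```bash
python3 -c "
from plan import *
s=st(.108)"
```

```text
t 27.38 tcp [571.2 -20.7  14.5] rpy [179.24   4.11  92.46] F [-0.7 -0.  -4.7] M [ 0.16  0.15 -0.02] w 13.4
ring c [566.5  87.2] under z 16.7 phi 32.3
tau about ring z: rxF -0.072 +Mz -0.016
q [-24.8  32.7  27.3 108.9 -15.5  41.6  12.7]
```

It is going on freely: the ring is 7 mm down the nut with no force. Continuing down.

>>> send_rows(targets=[{"delta_rot": [0, 0, 0], "translation": [0.1, 0, 1.3], "claw": 0}, {"delta_rot": [0, 0, 0], "translation": [0.1, 0, 1.3], "claw": 0}, {"delta_rot": [0, 0, 0.005], "translation": [0.1, -0.5, 1.3], "claw": 0}, {"delta_rot": [0, 0, 0.005], "translation": [0.1, -0.5, 1.3], "claw": 0}, {"delta_rot": [0, 0, -0.005], "translation": [0.1, 0.5, 1.3], "claw": 0}, {"delta_rot": [0, 0, 0], "translation": [0.1, 0, 1.3], "claw": 0}, {"delta_rot": [0, 0, 0], "translation": [0.1, 0, 1], "claw": 0}, {"delta_rot": [0, 0, 0], "translation": [0, 0, 0.3], "claw": 0}])

```text
t: 28.05
ee_pos: [0.5711, -0.0209, 0.0048]
eef_rot: [179.2, 4.1, 92.1]
ft_force: [-1.3, -0.0, 3.0]
width: 0.0134
```

```bash
python3 -c "
from plan import *
s=st(.108)"
```

```text
t 28.05 tcp [571.1 -20.9   4.8] rpy [179.18   4.11  92.11] F [-1.3 -0.   3. ] M [0.68 0.57 0.13] w 13.4
ring c [567.1  87. ] under z 7.0 phi 31.9
tau about ring z: rxF -0.144 +Mz 0.134
q [-24.5  33.6  26.9 109.1 -16.1  40.5  12.8]
```

Seated, with 7.5 N on the washer. Third stroke: by my count the nut is at about 118°, with the hard stop somewhere from 126° to 149°. I'll go moderately to φ ≈ 22° and then slowly.

>>> send_rows(targets=[{"delta_rot": [0.002, 0, 0.03], "translation": [0, -3.2, -0.3], "claw": 0}, {"delta_rot": [0.002, 0, 0.03], "translation": [0, -3.2, -0.3], "claw": 0}, {"delta_rot": [0.002, 0, 0.03], "translation": [0, -3.2, 0], "claw": 0}, {"delta_rot": [0.002, 0, 0.03], "translation": [0, -3.2, 0], "claw": 0}, {"delta_rot": [0.002, 0, 0.025], "translation": [0, -2.7, 0], "claw": 0}, {"delta_rot": [0.001, 0, 0.015], "translation": [0, -1.6, 0], "claw": 0}, {"delta_rot": [0.001, 0, 0.015], "translation": [0, -1.6, 0], "claw": 0}, {"delta_rot": [0.001, 0, 0.015], "translation": [0, -1.6, 0], "claw": 0}])

```text
t: 28.72
ee_pos: [0.55, -0.0195, 0.0059]
eef_rot: [179.0, 3.9, 80.2]
ft_force: [0.6, -0.9, -1.7]
width: 0.0132
```

```bash
python3 -c "
from plan import *
s=st(.108)"
```

```text
t 28.72 tcp [550.  -19.5   5.9] rpy [179.01   3.91  80.16] F [ 0.6 -0.9 -1.7] M [-0.08  0.03  0.51] w 13.2
ring c [568.5  87. ] under z 8.1 phi 20.0
tau about ring z: rxF 0.082 +Mz 0.512
q [-27.6  32.8  30.2 111.6 -18.4  40.5   2.8]
```

>>> send_rows(targets=[{"delta_rot": [0.001, 0, 0.015], "translation": [0, -1.6, 0], "claw": 0}, {"delta_rot": [0.001, 0, 0.015], "translation": [0, -1.6, 0], "claw": 0}, {"delta_rot": [0.001, 0, 0.015], "translation": [0, -1.6, 0], "claw": 0}, {"delta_rot": [0.001, 0, 0.015], "translation": [0, -1.6, 0], "claw": 0}, {"delta_rot": [0.001, 0, 0.015], "translation": [0, -1.6, 0], "claw": 0}, {"delta_rot": [0.001, 0, 0.015], "translation": [0, -1.6, 0], "claw": 0}, {"delta_rot": [0.001, 0, 0.015], "translation": [0, -1.6, 0], "claw": 0}, {"delta_rot": [0.001, 0, 0.015], "translation": [0, -1.6, 0], "claw": 0}])

```text
t: 29.38
ee_pos: [0.5363, -0.0165, 0.0057]
eef_rot: [179.0, 3.8, 72.5]
ft_force: [-0.6, -0.3, -2.5]
width: 0.0137
```

```bash
python3 -c "
from plan import *
s=st(.108)"
```

```text
t 29.38 tcp [536.3 -16.5   5.7] rpy [179.01   3.79  72.54] F [-0.6 -0.3 -2.5] M [-0.06  0.13  0.51] w 13.7
ring c [568.7  86.6] under z 7.9 phi 12.3
tau about ring z: rxF -0.051 +Mz 0.512
q [-29.7  32.5  32.3 113.1 -19.9  40.6  -3.6]
```

>>> send_rows(targets=[{"delta_rot": [0.001, 0, 0.015], "translation": [0, -1.6, 0], "claw": 0}, {"delta_rot": [0.001, 0, 0.015], "translation": [0, -1.6, 0], "claw": 0}, {"delta_rot": [0.001, 0, 0.015], "translation": [0, -1.6, 0], "claw": 0}, {"delta_rot": [0.001, 0, 0.015], "translation": [0, -1.6, 0], "claw": 0}, {"delta_rot": [0.001, 0, 0.015], "translation": [0, -1.6, 0], "claw": 0}, {"delta_rot": [0.001, 0, 0.015], "translation": [0, -1.6, 0], "claw": 0}, {"delta_rot": [0.001, 0, 0.015], "translation": [0, -1.6, 0], "claw": 0}, {"delta_rot": [0.001, 0, 0.015], "translation": [0, -1.6, 0], "claw": 0}])

```text
t: 30.05
ee_pos: [0.5228, -0.0116, 0.0055]
eef_rot: [179.0, 3.7, 64.9]
ft_force: [-1.5, -0.9, -0.4]
width: 0.0138
```

```bash
python3 -c "
from plan import *
s=st(.108)"
```

```text
t 30.05 tcp [522.8 -11.6   5.5] rpy [179.03   3.68  64.88] F [-1.5 -0.9 -0.4] M [-0.16  0.3   0.57] w 13.8
ring c [568.7  86.1] under z 7.7 phi 4.7
tau about ring z: rxF -0.11 +Mz 0.565
q [-32.   32.2  34.4 114.6 -21.4  40.7 -10.2]
```

>>> send_rows(targets=[{"delta_rot": [0.001, 0, 0.013], "translation": [0, -1.4, 0], "claw": 0}, {"delta_rot": [0.001, 0, 0.013], "translation": [0, -1.4, 0], "claw": 0}, {"delta_rot": [0.001, 0, 0.013], "translation": [0, -1.4, 0], "claw": 0}, {"delta_rot": [0.001, 0, 0.013], "translation": [0, -1.4, 0], "claw": 0}, {"delta_rot": [0.001, 0, 0.013], "translation": [0, -1.4, 0], "claw": 0}, {"delta_rot": [0.001, 0, 0.013], "translation": [0, -1.4, 0], "claw": 0}, {"delta_rot": [0.001, 0, 0.013], "translation": [0, -1.4, 0], "claw": 0}, {"delta_rot": [0.001, 0, 0.013], "translation": [0, -1.4, 0], "claw": 0}])

```text
t: 30.72
ee_pos: [0.5146, -0.0074, 0.006]
eef_rot: [178.8, 3.5, 58.3]
ft_force: [4.3, -4.6, -3.3]
width: 0.0135
```

```bash
python3 -c "
from plan import *
s=st(.108)"
```

```text
t 30.72 tcp [514.6  -7.4   6. ] rpy [178.78   3.52  58.25] F [ 4.3 -4.6 -3.3] M [-1.24 -1.08  1.01] w 13.5
ring c [571.4  84.4] under z 8.2 phi -1.9
tau about ring z: rxF 0.654 +Mz 1.014
q [-34.   32.   36.2 115.7 -22.8  40.8 -16. ]
```

The torque rose to about 1.6 N m (tangential force 6.3 N × ~0.1 m plus Mz 1.0), and the nut has come up hard at φ ≈ -2°. That is on target, so I'll back off into the play and check that the forces vanish.

>>> send_rows(targets=[{"delta_rot": [-0.001, 0, -0.02], "translation": [0, 2.1, 0], "claw": 0}, {"delta_rot": [-0.002, 0, -0.025], "translation": [0, 2.7, 0], "claw": 0}, {"delta_rot": [-0.002, 0, -0.025], "translation": [0, 2.7, 0], "claw": 0}, {"delta_rot": [-0.001, 0, -0.015], "translation": [0, 1.5, 0], "claw": 0}, {"delta_rot": [0, 0, 0], "translation": [0, 0, 0], "claw": 0}, {"delta_rot": [0, 0, 0], "translation": [0, 0, 0], "claw": 0}, {"delta_rot": [0, 0, 0], "translation": [0, 0, 0], "claw": 0}, {"delta_rot": [0, 0, 0], "translation": [0, 0, 0], "claw": 0}])

```text
t: 31.38
ee_pos: [0.5203, -0.0106, 0.0053]
eef_rot: [179.1, 3.7, 63.6]
ft_force: [-3.5, 0.1, -1.1]
width: 0.0134
```

```bash
python3 -c "
from plan import *
s=st(.108)"
```

```text
t 31.38 tcp [520.3 -10.6   5.3] rpy [179.1    3.66  63.62] F [-3.5  0.1 -1.1] M [0.31 0.66 0.46] w 13.4
ring c [568.2  86.2] under z 7.5 phi 3.4
tau about ring z: rxF -0.347 +Mz 0.462
q [-32.3  32.2  34.7 114.9 -21.7  40.8 -11.3]
```

The torque is relieved, so I lift the ring straight off.

>>> send_rows(targets=[{"delta_rot": [0, 0, 0], "translation": [0, 0, -2], "claw": 0}, {"delta_rot": [0, 0, 0], "translation": [-0.2, 0, -4], "claw": 0}, {"delta_rot": [0, 0, 0], "translation": [-0.3, 0, -6], "claw": 0}, {"delta_rot": [0, 0, 0], "translation": [-0.5, 0, -8], "claw": 0}, {"delta_rot": [0, 0, 0], "translation": [-0.7, 0, -10], "claw": 0}, {"delta_rot": [0, 0, 0], "translation": [-1, 0, -15], "claw": 0}, {"delta_rot": [0, 0, 0], "translation": [-1.2, 0, -20], "claw": 0}, {"delta_rot": [0, 0, 0], "translation": [-1.2, 0, -20], "claw": 0}])

```text
t: 32.05
ee_pos: [0.5198, -0.0042, 0.0899]
eef_rot: [179.2, 3.6, 63.8]
ft_force: [-0.5, -0.1, -3.8]
width: 0.0136
```

```bash
python3 -c "
from plan import *
s=st(.108)
a=s['eef_rot']
q=np.array([.49,-.22,.12,10.0]);p=s['ee_pos'];n=14
T=[tuple(p+(q[:3]-p)*i/n)+(a[2]+(q[3]-a[2])*i/n,a[0]%360-180,a[1]) for i in range(1,n+1)]
full(s,T)"
```

```text
t 32.05 tcp [519.8  -4.2  89.9] rpy [179.15   3.58  63.78] F [-0.5 -0.1 -3.8] M [0.03 0.09 0.01] w 13.6
ring c [567.5  92.7] under z 92.1 phi 3.6
tau about ring z: rxF -0.044 +Mz 0.008
q [-37.6  24.4  39.9 112.4 -15.4  50.3 -16.3]
[0.004, -0.001, 0.067] [-14.9, 4.9, -1.2]
[0.004, -0.001, 0.067] [-14.5, 5.9, -1.1]
[0.005, -0.001, 0.067] [-14.1, 6.9, -1.2]
[0.004, -0.001, 0.067] [-13.6, 7.7, -1.2]
[0.004, -0.001, 0.067] [-13.0, 8.7, -1.2]
[0.004, -0.001, 0.066] [-12.5, 9.5, -1.2]
[0.004, -0.001, 0.067] [-11.7, 10.3, -1.3]
[0.004, -0.001, 0.067] [-11.1, 11.1, -1.3]
[0.005, -0.001, 0.067] [-10.3, 11.8, -1.3]
[0.004, -0.001, 0.067] [-9.5, 12.4, -1.4]
[0.004, -0.001, 0.067] [-8.7, 13.0, -1.4]
[0.004, -0.001, 0.067] [-7.7, 13.6, -1.5]
[0.004, -0.001, 0.067] [-6.8, 14.1, -1.5]
[0.005, -0.001, 0.067] [-5.9, 14.5, -1.5]
end [ 490. -220.  120.] [179.17   3.58   9.99]
```

>>> send_rows(targets=[{"delta_rot": [0, 0, 0], "translation": [-2, 0, -12], "claw": 0}, {"delta_rot": [0.004, 0, 0.06], "translation": [-13, 4, -6], "claw": 0}, {"delta_rot": [0.004, 0, 0.067], "translation": [-14.5, 6, -2], "claw": 0}, {"delta_rot": [0.004, 0, 0.067], "translation": [-14, 7, -1], "claw": 0}, {"delta_rot": [0.004, 0, 0.067], "translation": [-13.5, 8, -1], "claw": 0}, {"delta_rot": [0.004, 0, 0.067], "translation": [-13, 9, -1], "claw": 0}, {"delta_rot": [0.004, 0, 0.067], "translation": [-12.5, 9.5, -1], "claw": 0}, {"delta_rot": [0.004, 0, 0.067], "translation": [-12, 10.5, -1], "claw": 0}])

```text
t: 32.72
ee_pos: [0.5077, -0.1128, 0.1286]
eef_rot: [179.0, 2.6, 36.2]
ft_force: [-0.2, 0.3, -4.2]
width: 0.0136
```

```bash
python3 -c "
from plan import *
s=st(.108)
a=s['eef_rot']
q=np.array([.49,-.22,.07,10.0]);p=s['ee_pos'];n=8
T=[tuple(p+(q[:3]-p)*i/n)+(a[2]+(q[3]-a[2])*i/n,(a[0]%360-180)*(1-i/n),a[1]) for i in range(1,n+1)]
full(s,T)"
```

```text
t 32.72 tcp [ 507.7 -112.8  128.6] rpy [178.96   2.59  36.23] F [-0.2  0.3 -4.2] M [-0.02  0.06 -0.02] w 13.6
ring c [594.8 -49. ] under z 130.8 phi -24.0
tau about ring z: rxF -0.044 +Mz -0.022
q [-32.   23.3  49.1 110.7 -17.9  55.8 -28.6]
[0.005, -0.001, 0.057] [-9.4, 9.4, 7.9]
[0.005, -0.001, 0.057] [-8.8, 9.9, 7.9]
[0.005, -0.001, 0.057] [-8.2, 10.4, 7.8]
[0.004, -0.0, 0.058] [-7.6, 11.0, 7.8]
[0.005, -0.001, 0.057] [-6.9, 11.3, 7.8]
[0.005, 0.0, 0.057] [-6.3, 11.8, 7.7]
[0.005, -0.0, 0.057] [-5.6, 12.2, 7.6]
[0.005, -0.0, 0.057] [-4.9, 12.5, 7.6]
end [ 490. -220.   70.] [-179.99    2.58   10.02]
```

>>> send_rows(targets=[{"delta_rot": [0.005, -0.002, 0.057], "translation": [-9.5, 9.5, 2], "claw": 0}, {"delta_rot": [0.005, -0.003, 0.057], "translation": [-9, 10, 4], "claw": 0}, {"delta_rot": [0.005, -0.003, 0.057], "translation": [-8, 10.5, 7], "claw": 0}, {"delta_rot": [0.005, -0.003, 0.057], "translation": [-7.5, 11, 9], "claw": 0}, {"delta_rot": [0.005, -0.003, 0.057], "translation": [-7, 11.5, 10], "claw": 0}, {"delta_rot": [0.005, -0.003, 0.057], "translation": [-6.5, 12, 10], "claw": 0}, {"delta_rot": [0.004, -0.003, 0.05], "translation": [-5, 10, 8], "claw": 0}, {"delta_rot": [0.002, 0, 0.03], "translation": [-3, 6, 5], "claw": 0}])

```text
t: 33.38
ee_pos: [0.4887, -0.2199, 0.0767]
eef_rot: [179.6, 3.3, 10.0]
ft_force: [-1.0, -0.4, -5.5]
width: 0.0136
```

```bash
python3 -c "
from plan import *
s=st(.108)
im=imaging.camera('scene');crop(im,170,190,100,80,7,'pics/s30.png')"
```

```text
t 33.38 tcp [ 488.7 -219.9   76.7] rpy [179.64   3.26  10.04] F [-1.  -0.4 -5.5] M [-0.01  0.15 -0.01] w 13.6
ring c [ 595.1 -201. ] under z 78.9 phi -50.2
tau about ring z: rxF 0.021 +Mz -0.011
q [-19.2  32.7  51.1 109.4 -28.1  54.7 -34.7]
```

View pics/s30.png

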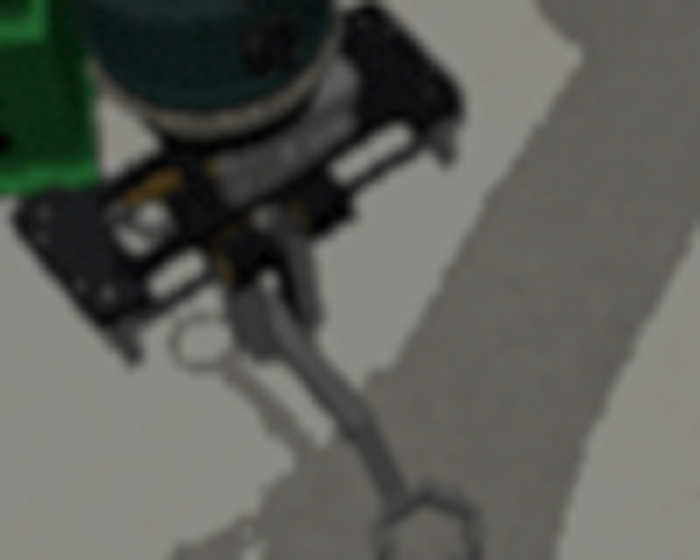

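Run:
```python
from plan import *
s=sense()
im=imaging.camera('scene');crop(im,170,200,90,80,7,'pics/s31.png')
im=imaging.camera('top');crop(im,320,140,100,80,7,'pics/t31.png')
a=np.radians(s['eef_rot'][2]);P=s['ee_pos'];u=np.array([np.cos(a),np.sin(a),0]);Z=np.array([0,0,1])
pit=np.radians(s['eef_rot'][1])
# grip point = TCP - 38.2mm*z_tool, z_tool=(-sin p u, -cos p Z)
g=P+.0382*(np.sin(pit)*u+np.cos(pit)*Z)
for tilt in (-2,0,2,4):
    t=np.radians(tilt);ux=u*np.cos(t)+Z*np.sin(t);uz=-u*np.sin(t)+Z*np.cos(t)
    f=lambda n,q,o:np.round((proj(n,[q])[0]-o+.5)*7-.5)
    sm=g-ux*.105+uz*(-.036+.014);bg=g+ux*.105+uz*(-.036+.014)
    print(tilt,'big s',f('scene',bg,(170,200)),'small s',f('scene',sm,(170,200)),'big t',f('top',bg,(320,140)),'bend+60 s',f('scene',g+ux*.06+uz*.009,(170,200)),np.round(bg,3))
```

```text
-2 big s [422. 442.] small s [151. 135.] big t [313. 262.] bend+60 s [352. 334.] [ 0.593 -0.202  0.089]
0 big s [422. 439.] small s [153. 141.] big t [314. 259.] bend+60 s [351. 331.] [ 0.594 -0.202  0.092]
2 big s [422. 436.] small s [156. 147.] big t [315. 256.] bend+60 s [350. 328.] [ 0.594 -0.202  0.096]
4 big s [422. 432.] small s [158. 153.] big t [316. 254.] bend+60 s [349. 325.] [ 0.595 -0.202  0.1  ]
```

View pics/s31.png

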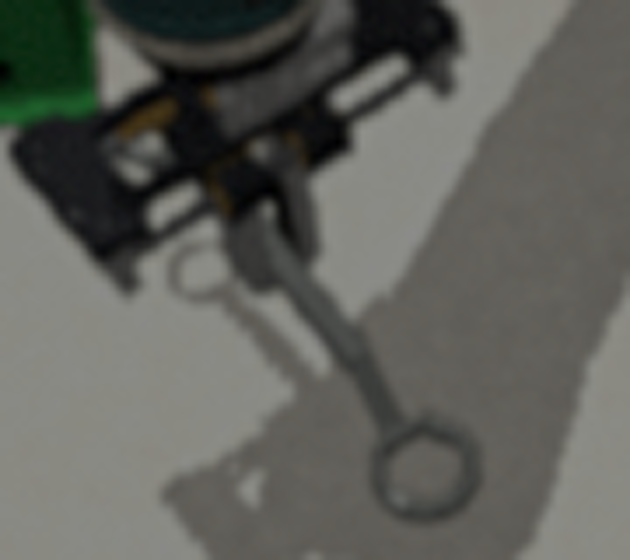

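View pics/t31.png

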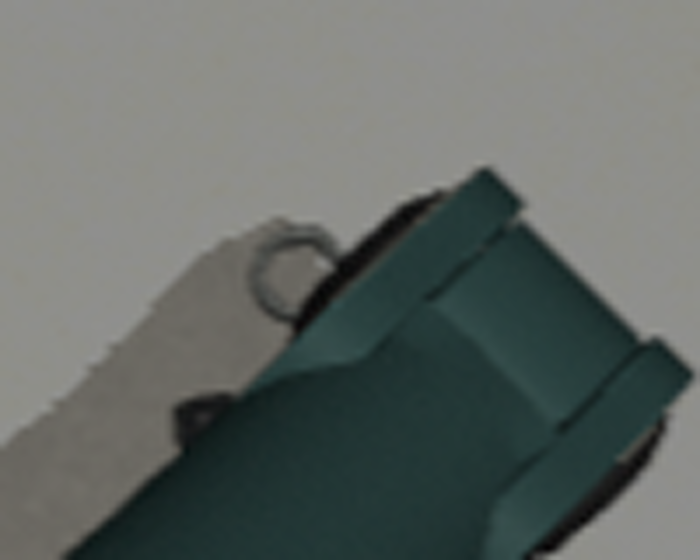

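The picture shows the spanner hanging ring-down by about 17°. The big ring is at s31 (425,470) against (422,439) if level, so it must have stuck on the nut and slipped in the grip during the lift. I'll tilt the tool back so the spanner hangs level before laying it down.

>>> send_rows(targets=[{"delta_rot": [0, 0.05, 0], "translation": [2, 0, 0], "claw": 0}, {"delta_rot": [0, 0.06, 0], "translation": [2, 0, 0], "claw": 0}, {"delta_rot": [0, 0.06, 0], "translation": [2, 0, 0], "claw": 0}, {"delta_rot": [0, 0.06, 0], "translation": [2, 0, 0], "claw": 0}, {"delta_rot": [0, 0.04, 0], "translation": [1, 0, 0], "claw": 0}, {"delta_rot": [0, 0.02, 0], "translation": [1, 0, 0], "claw": 0}, {"delta_rot": [0, 0, 0], "translation": [0, 0, 0], "claw": 0}, {"delta_rot": [0, 0, 0], "translation": [0, 0, 0], "claw": 0}])

```text
t: 34.2
ee_pos: [0.5041, -0.2092, 0.0825]
eef_rot: [179.5, -14.4, 11.7]
ft_force: [0.5, 0.6, -3.9]
width: 0.0134
```

```bash
cat > lookp.py <<'E'
from plan import *
import sys
k=sys.argv[1]
p,s=cur()
im=imaging.camera('scene');crop(im,170,200,90,80,7,f'pics/s{k}.png')
a=np.radians(s['eef_rot'][2]);P=s['ee_pos'];u=np.array([np.cos(a),np.sin(a),0]);Z=np.array([0,0,1])
pit=np.radians(s['eef_rot'][1])
g=P+.0382*(np.sin(pit)*u+np.cos(pit)*Z)
print('grip',np.round(g*1000,1),'q',np.round(s['joint_pos'],1))
for tilt in (-8,-4,0,4,8):
    t=np.radians(tilt);ux=u*np.cos(t)+Z*np.sin(t);uz=-u*np.sin(t)+Z*np.cos(t)
    f=lambda n,q,o:np.round((proj(n,[q])[0]-o+.5)*7-.5)
    sm=g-ux*.105+uz*(-.036+.014);bg=g+ux*.105+uz*(-.036+.014)
    print(tilt,'big s',f('scene',bg,(170,200)),'small s',f('scene',sm,(170,200)),'bend+60 s',f('scene',g+ux*.06+uz*.009,(170,200)),'under z big/small',np.round([bg[2]*1000-14,sm[2]*1000-14]))
E
python3 lookp.py 32
```

```text
t 34.2 tcp [ 504.1 -209.2   82.5] rpy [179.51 -14.43  11.69] F [ 0.5  0.6 -3.9] M [-0.16  0.69 -0.01] w 13.4
grip [ 494.7 -211.1  119.5] q [-12.8  21.9  44.7 120.3 -40.4  38.9 -19.3]
-8 big s [449. 439.] small s [159. 114.] bend+60 s [381. 333.] under z big/small [69. 98.]
-4 big s [451. 433.] small s [163. 125.] bend+60 s [380. 327.] under z big/small [76. 91.]
0 big s [451. 427.] small s [168. 137.] bend+60 s [378. 320.] under z big/small [83. 83.]
4 big s [451. 419.] small s [173. 149.] bend+60 s [375. 314.] under z big/small [91. 76.]
8 big s [450. 411.] small s [179. 161.] bend+60 s [372. 307.] under z big/small [98. 69.]
```

View pics/s32.png

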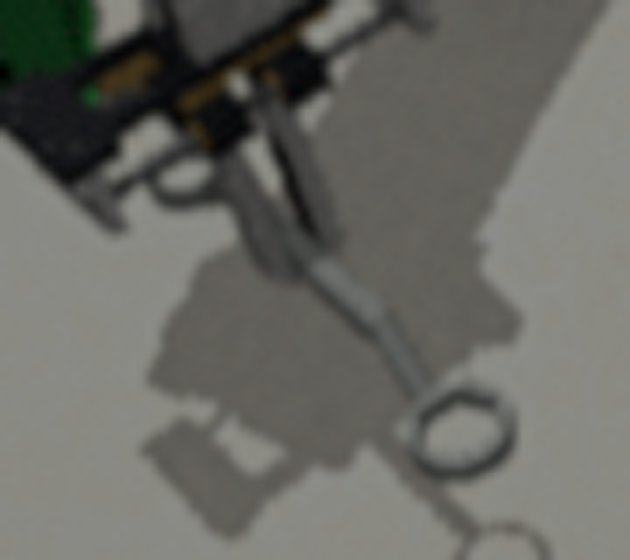

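Comparing the line from small ring (190,180) to big ring (462,428) with the predictions, I overcorrected: it is now about 8° ring-up. I'll tilt halfway back.

>>> send_rows(targets=[{"delta_rot": [0, -0.04, 0], "translation": [0, 0, 4], "claw": 0}, {"delta_rot": [0, -0.05, 0], "translation": [0, 0, 6], "claw": 0}, {"delta_rot": [0, -0.04, 0.01], "translation": [0, 0, 6], "claw": 0}, {"delta_rot": [0, -0.01, 0.01], "translation": [0, 0, 6], "claw": 0}, {"delta_rot": [0, 0, 0], "translation": [0, 0, 6], "claw": 0}, {"delta_rot": [0, 0, 0], "translation": [0, 0, 4], "claw": 0}, {"delta_rot": [0, 0, 0], "translation": [0, 0, 2], "claw": 0}, {"delta_rot": [0, 0, 0], "translation": [0, 0, 0], "claw": 0}])

```text
t: 34.92
ee_pos: [0.5116, -0.2062, 0.0477]
eef_rot: [179.5, -6.0, 10.9]
ft_force: [0.1, 0.1, -4.7]
width: 0.0134
```

```bash
python3 lookp.py 33
```

```text
t 34.92 tcp [ 511.6 -206.2   47.7] rpy [179.53  -6.03  10.87] F [ 0.1  0.1 -4.7] M [-0.08  0.43  0.03] w 13.4
grip [ 507.6 -207.    85.7] q [-15.6  30.3  45.6 115.  -36.8  43.4 -27. ]
-8 big s [477. 499.] small s [195. 173.] bend+60 s [411. 395.] under z big/small [35. 64.]
-4 big s [478. 494.] small s [199. 184.] bend+60 s [410. 389.] under z big/small [42. 57.]
0 big s [479. 488.] small s [203. 195.] bend+60 s [408. 383.] under z big/small [50. 50.]
4 big s [479. 481.] small s [208. 206.] bend+60 s [406. 377.] under z big/small [57. 42.]
8 big s [478. 473.] small s [214. 218.] bend+60 s [403. 370.] under z big/small [64. 35.]
```

View pics/s33.png

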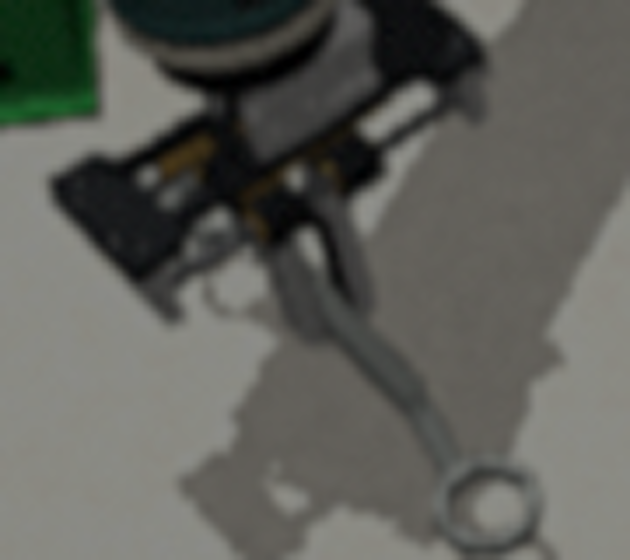

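>>> send_rows(targets=[{"delta_rot": [0, 0, 0], "translation": [-0.3, 0, 3], "claw": 0}, {"delta_rot": [0, 0, 0], "translation": [-0.6, 0, 6], "claw": 0}, {"delta_rot": [0, 0, 0], "translation": [-0.8, 0, 8], "claw": 0}, {"delta_rot": [0, 0, 0], "translation": [-0.8, 0, 8], "claw": 0}, {"delta_rot": [0, 0, 0], "translation": [-0.7, 0, 7], "claw": 0}, {"delta_rot": [0, 0, 0], "translation": [-0.3, 0, 3], "claw": 0}, {"delta_rot": [0, 0, 0], "translation": [-0.1, 0, 1], "claw": 0}, {"delta_rot": [0, 0, 0], "translation": [0, 0, 0], "claw": 0}])

```text
t: 35.63
ee_pos: [0.511, -0.2074, 0.0081]
eef_rot: [179.6, -6.1, 10.7]
ft_force: [-0.6, 0.2, -3.8]
width: 0.0136
```

```bash
python3 lookp.py 34
```

```text
t 35.63 tcp [ 511.  -207.4    8.1] rpy [179.56  -6.13  10.72] F [-0.6  0.2 -3.8] M [-0.05  0.37  0.05] w 13.6
grip [ 507.  -208.2   46.1] q [-12.2  33.6  41.7 116.  -41.1  39.4 -23.2]
-8 big s [482. 545.] small s [207. 223.] bend+60 s [418. 443.] under z big/small [-4. 25.]
-4 big s [484. 541.] small s [211. 233.] bend+60 s [417. 438.] under z big/small [ 3. 17.]
0 big s [485. 535.] small s [215. 244.] bend+60 s [415. 432.] under z big/small [10. 10.]
4 big s [485. 528.] small s [220. 255.] bend+60 s [413. 426.] under z big/small [17.  3.]
8 big s [484. 521.] small s [225. 267.] bend+60 s [411. 420.] under z big/small [25. -4.]
```

View pics/s34.png

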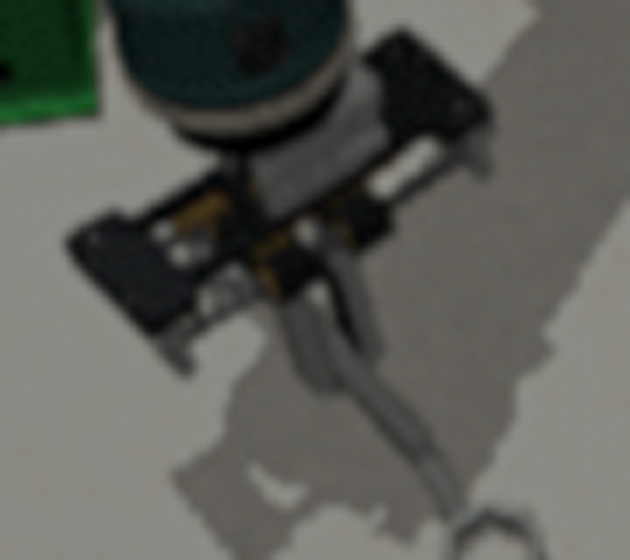

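>>> send_rows(targets=[{"delta_rot": [0, 0, 0], "translation": [-0.1, 0, 1.2], "claw": 0}, {"delta_rot": [0, 0, 0], "translation": [-0.1, 0, 1.2], "claw": 0}, {"delta_rot": [0, 0, 0], "translation": [-0.1, 0, 1.2], "claw": 0}, {"delta_rot": [0, 0, 0], "translation": [-0.1, 0, 1.2], "claw": 0}, {"delta_rot": [0, 0, 0], "translation": [-0.1, 0, 1.2], "claw": 0}, {"delta_rot": [0, 0, 0], "translation": [-0.1, 0, 1], "claw": 0}, {"delta_rot": [0, 0, 0], "translation": [0, 0, 0.5], "claw": 0}, {"delta_rot": [0, 0, 0], "translation": [0, 0, 0], "claw": 0}])

```text
t: 36.35
ee_pos: [0.5123, -0.2077, 0.0012]
eef_rot: [179.5, -6.3, 10.8]
ft_force: [-1.0, 0.2, -1.3]
width: 0.0136
```

Run:
```python
from plan import *
cur()
im=imaging.camera('scene');crop(im,170,220,90,80,7,'pics/s35.png')
```

```text
t 36.35 tcp [ 512.3 -207.7    1.2] rpy [179.51  -6.25  10.75] F [-1.   0.2 -1.3] M [0.04 0.27 0.01] w 13.6
```

View pics/s35.png

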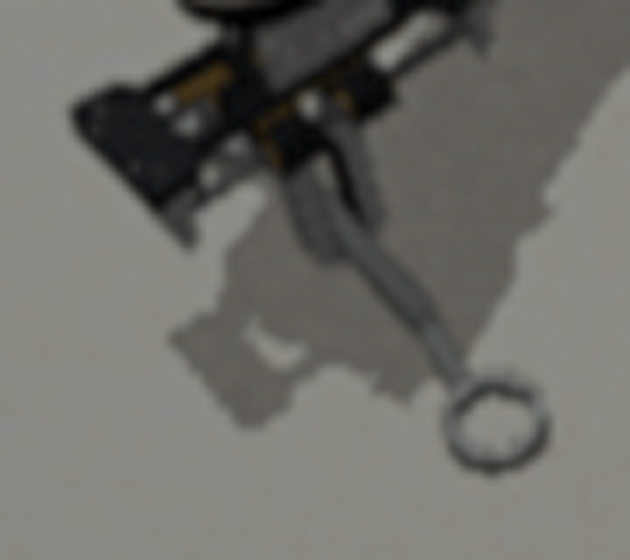

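The first end is touching: 3.4 N of the weight is carried. I'll continue down gently so both rings come to rest.

>>> send_rows(targets=[{"delta_rot": [0, 0, 0], "translation": [-0.1, 0, 0.8], "claw": 0}, {"delta_rot": [0, 0, 0], "translation": [-0.1, 0, 0.8], "claw": 0}, {"delta_rot": [0, 0, 0], "translation": [-0.1, 0, 0.8], "claw": 0}, {"delta_rot": [0, 0, 0], "translation": [0, 0, 0.5], "claw": 0}, {"delta_rot": [0, 0, 0], "translation": [0, 0, 0.3], "claw": 0}, {"delta_rot": [0, 0, 0], "translation": [0, 0, 0], "claw": 0}, {"delta_rot": [0, 0, 0], "translation": [0, 0, 0], "claw": 0}, {"delta_rot": [0, 0, 0], "translation": [0, 0, 0], "claw": 0}])

```text
t: 37.07
ee_pos: [0.5133, -0.2083, -0.0004]
eef_rot: [179.5, -6.4, 10.7]
ft_force: [-1.6, 1.3, 0.2]
width: 0.0134
```

Run:
```python
from plan import *
cur()
```

```text
t 37.07 tcp [ 5.133e+02 -2.083e+02 -4.000e-01] rpy [179.52  -6.43  10.7 ] F [-1.6  1.3  0.2] M [0.26 0.24 0.12] w 13.4
```

>>> send_rows(targets=[{"delta_rot": [0, 0, 0], "translation": [0, 0, 0.8], "claw": 0}, {"delta_rot": [0, 0, 0], "translation": [0, 0, 0.8], "claw": 0}, {"delta_rot": [0, 0, 0], "translation": [0, 0, 0.8], "claw": 0}, {"delta_rot": [0, 0, 0], "translation": [0, 0, 0.5], "claw": 0}, {"delta_rot": [0, 0, 0], "translation": [0, 0, 0], "claw": 0}, {"delta_rot": [0, 0, 0], "translation": [0, 0, 0], "claw": 0}, {"delta_rot": [0, 0, 0], "translation": [0, 0, 0], "claw": 0}, {"delta_rot": [0, 0, 0], "translation": [0, 0, 0], "claw": 0}], force=8)

```text
t: 37.73
ee_pos: [0.5145, -0.2083, -0.0022]
eef_rot: [179.6, -6.5, 10.7]
ft_force: [-2.8, 1.5, 2.6]
width: 0.0143
```

Run:
```python
from plan import *
cur()
im=imaging.camera('scene');crop(im,170,220,90,80,7,'pics/s36.png')
```

```text
t 37.73 tcp [ 514.5 -208.3   -2.2] rpy [179.55  -6.53  10.71] F [-2.8  1.5  2.6] M [0.29 0.63 0.05] w 14.3
```

View pics/s36.png

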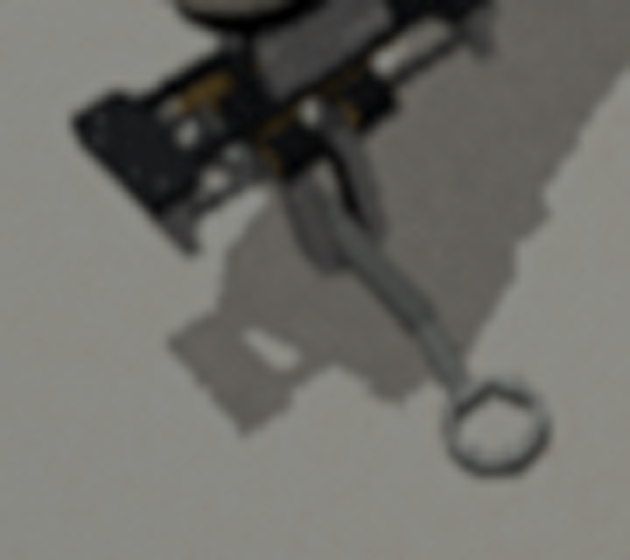

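The ring rests on the bench at s36 (496,428) and the force shows it is supported. Opening gently.

>>> send_rows(targets=[{"delta_rot": [0, 0, 0], "translation": [0, 0, 0], "claw": 0}, {"delta_rot": [0, 0, 0], "translation": [0, 0, 0], "claw": 0.18}, {"delta_rot": [0, 0, 0], "translation": [0, 0, 0], "claw": 0.2}, {"delta_rot": [0, 0, 0], "translation": [0, 0, 0], "claw": 0.3}, {"delta_rot": [0, 0, 0], "translation": [0, 0, 0], "claw": 0.4}, {"delta_rot": [0, 0, 0], "translation": [0, 0, 0], "claw": 0.5}, {"delta_rot": [0, 0, 0], "translation": [0, 0, 0], "claw": 0.6}, {"delta_rot": [0, 0, 0], "translation": [0, 0, 0], "claw": 0.6}], force=3)

```text
t: 38.45
ee_pos: [0.5149, -0.2085, -0.0024]
eef_rot: [179.5, -6.5, 10.7]
ft_force: [-0.3, -0.4, 0.3]
width: 0.049
```

Run:
```python
from plan import *
cur()
im=imaging.camera('scene');crop(im,170,220,90,80,7,'pics/s37.png')
```

```text
t 38.45 tcp [ 514.9 -208.5   -2.4] rpy [179.49  -6.55  10.72] F [-0.3 -0.4  0.3] M [-0.04  0.23 -0.02] w 49.0
```

View pics/s37.png

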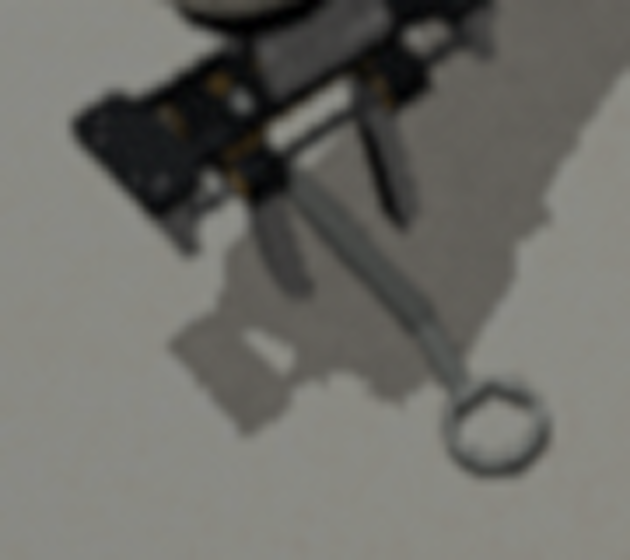

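Released; the spanner did not move. Retreating upward.

>>> send_rows(targets=[{"delta_rot": [0, 0, 0], "translation": [0, 0, 0], "claw": 0.9}, {"delta_rot": [0, 0, 0], "translation": [0, 0, -4], "claw": 0.9}, {"delta_rot": [0, 0, 0], "translation": [0, 0, -8], "claw": 0.9}, {"delta_rot": [0, 0, 0], "translation": [0, 0, -14], "claw": 0.9}, {"delta_rot": [0, 0, 0], "translation": [0, 0, -20], "claw": 0.9}, {"delta_rot": [0, 0, 0], "translation": [0, 0, -25], "claw": 0.9}, {"delta_rot": [0, 0, 0], "translation": [0, 0, -25], "claw": 0.9}, {"delta_rot": [0, 0, 0], "translation": [0, 0, -25], "claw": 0.9}])

```text
t: 39.17
ee_pos: [0.4972, -0.2101, 0.1209]
eef_rot: [179.6, -6.1, 10.6]
ft_force: [0.7, 0.5, -0.0]
width: 0.0846
```

>>> send_rows(targets=[{"delta_rot": [0, 0, 0], "translation": [-15, 0, -15], "claw": 0.9}, {"delta_rot": [0, 0, 0], "translation": [-25, 0, -10], "claw": 0.9}, {"delta_rot": [0, 0, 0], "translation": [-25, 0, -10], "claw": 0.9}, {"delta_rot": [0, 0, 0], "translation": [-20, 0, -5], "claw": 0.9}, {"delta_rot": [0, 0, 0], "translation": [-10, 0, 0], "claw": 0.9}, {"delta_rot": [0, 0, 0], "translation": [-3, 0, 0], "claw": 0.9}, {"delta_rot": [0, 0, 0], "translation": [0, 0, 0], "claw": 0.9}, {"delta_rot": [0, 0, 0], "translation": [0, 0, 0], "claw": 0.9}])

```text
t: 39.83
ee_pos: [0.3942, -0.2305, 0.1588]
eef_rot: [179.8, -6.7, 10.4]
ft_force: [-0.5, 0.3, -0.1]
width: 0.0845
```

Run:
```python
from plan import *
cur()
im=imaging.camera('scene');cv2.imwrite('pics/s40.png',im[:,:,::-1]);crop(im,170,220,90,80,7,'pics/s40c.png')
im=imaging.camera('top');cv2.imwrite('pics/t40.png',im[:,:,::-1])
```

```text
t 39.83 tcp [ 394.2 -230.5  158.8] rpy [179.77  -6.72  10.44] F [-0.5  0.3 -0.1] M [-0.07  0.21  0.07] w 84.5
```

View pics/s40.png

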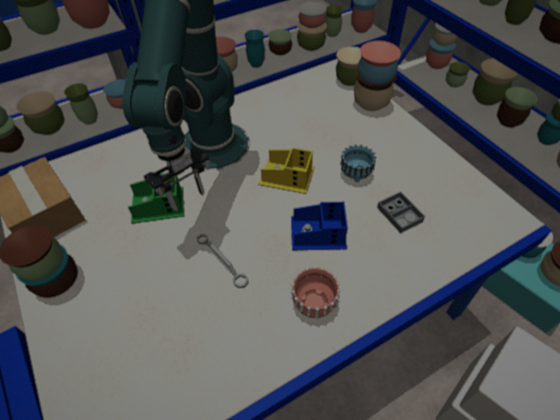

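View pics/s40c.png

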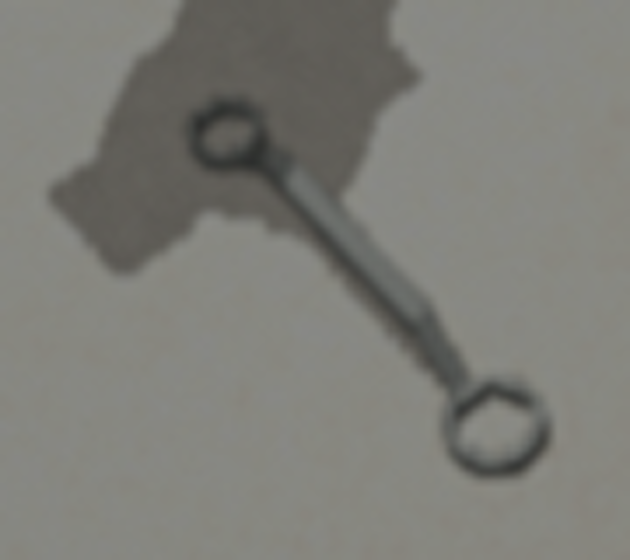

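View pics/t40.png

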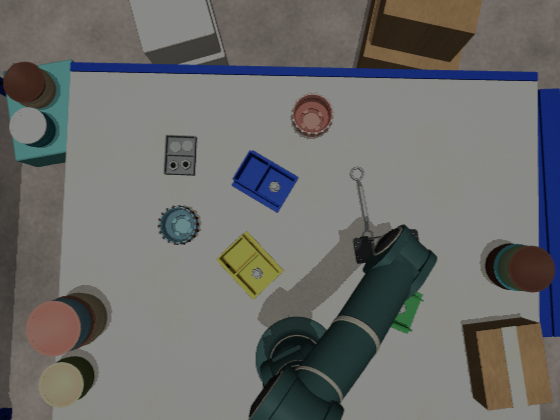

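The scene and top pictures show the spanner flat on the bench on both rings: scene (241,281) and (203,239), top (357,173) to (368,235). It is well clear of the blue shoe, the pots and tray look unmoved, and the arm touches nothing. Handing in.

Run:
```python
from plan import *
cur();print(env.finish_job())
```

```text
t 39.93 tcp [ 394.4 -230.5  158.6] rpy [179.73  -6.67  10.46] F [-0.4 -0.4 -1. ] M [-0.03  0.17  0.06] w 84.3
the job is handed in; nothing more can be done
None
```

I tightened the nut in the blue shoe to about 1.6 N m in three clockwise strokes of the big ring, lifting and reseating the ring between strokes. It came up hard near 2.4 rad by my count. I then laid the spanner flat on the bench, well clear of the shoe, and handed in at 39.9 s.

**Last checks:** in the final pictures the spanner rests on both rings and the pots and tray look unmoved. The force reading is near zero with nothing held. The handle swung only between about +32° and -34°, so it never reached the ribs.

**What disagreed or is uncertain:**
- **Fingertips:** they sit about 20 mm higher than the reported TCP, so the first grasp closed on nothing and I regrasped lower.
- **Grip slip:** the spanner tilted in the grip by about 4° at the first seating. It was tilted ring-down by about 10–15° after the final lift, and I levelled it before setting it down.
- **Torque:** the 1.6 N m (1.55 to 1.66) is one force and moment reading, taken while the torque was still rising. I backed off at once and did not check it with a second push, so I cannot exclude a slightly higher peak.

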